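# Fit a mounting post into the slotted strut of a floating microscope deck

## Task

Take the mounting post with the oblong channel nut out of the storage block and drop its nut lengthways into the slot of the strut on the floating deck, well clear of the stop block; press it down gently against its spring, never driving the deck down onto its stops, turn it a quarter turn clockwise and let it spring up so that the nut catches both lips. Then slide the caught post along the strut until it butts firmly against the stop block, without shifting the block. Let go and leave everything else where it is.

Things in the scene. Friction and masses are not known exactly. Their poses are not given: they have to be found in the camera images.
- nut_post: Steel mounting post, about 0.2 kg: a 14 mm square bar, 95 mm tall, upright on an oblong channel nut 36 x 19 mm, 12 mm thick. Origin: centre of the nut's top face, where the bar begins. z runs up the bar, x along the nut's 36 mm side; the bar's flats face x and y. It starts upright in one of the storage block's two wells, origin 48 mm above the table.
- bar_grip (a point): On the bar's middle line, 75 mm above the post's origin: a good place to grip, across either pair of flats, clear of the stop block's screw. The bar goes on 20 mm above it, then a 10 mm round spigot, 12 mm high. Axes as the post's.
- nut_under (a point): Centre of the nut's underside, 12 mm below the post's origin; axes as the post's. Two grooves across the nut's top, 9.5 to 15 mm either side of centre along x, 3 mm deep, take the lips' edges. Two opposite corners are cut away: inside the strut the nut turns only clockwise seen from above, and meets the side walls a few degrees past a quarter turn.
- spring_foot (a point): Centre of the underside of the 14 mm round foot of the coil spring below the nut: 27.5 mm under the nut's underside when free; the spring goes solid 12 mm shorter than that.
- rail (a point): Centre of the slotted strut (aluminium C channel 350 mm long, 41 mm wide, 41 mm high, slot upward, capped ends), on the slot's middle line level with the lips' top, 81 mm above the table. x along the strut towards the stop block; z up. Slot 22 mm wide, 37 mm wide inside. The lips' edges turn down, 2.5 mm thick, ending 7 mm below the lips' top. A drive head 38 mm high is fitted 125 to 165 mm along x.
- slot_floor (a point): On the strut's inside floor, 38.5 mm below the strut's centre point; axes the same. The nut can turn only while its top face is over 7 mm below the lips' top: spring force 6.4 N or more (the post's weight counts), solid 4 mm deeper. Caught, the nut lies across the strut, its top face 4 mm below the lips' top, pressed up by the spring with 4 N, and slides along against 4 to 10 N of friction.
- deck (a joint): How far the floating deck (grey plate 370 x 210 mm carrying the strut and the stop block) has sunk, in m: about 0 as it floats, more as it is pressed. It sinks straight down on soft mounts by several mm at the force the nut needs, the strut and the stop block with it, so press by force and follow it down; it strikes its stops at 0.016. A push of 6 to 9 N on the post is enough and safe; 12 N is too much.
- stop: Aluminium stop block astride the lips, 30 mm along the strut, 41 mm wide, 16 mm high, an 8 mm high thumb screw on top; clamped somewhere from 35 to 85 mm from the strut's centre along its x; it slips if pushed along with more than about 15 N. Origin: centre of its underside, at the lips' top; axes as the strut's. The butted post's origin lies 22 mm from it on the -x side.
- stop_face (a point): Centre of the stop block's face that the post's bar butts against, 15 mm from the block's origin on its -x side, 8 mm above the lips' top; axes as the strut's.
- rack: White storage block 180 x 76 mm, 44 mm high, with two square wells 55 mm either side of its centre along x: 48 mm wide and 8 mm deep, with a 22 mm square hole below for the spring. Origin: centre of its underside.
- disc_post: Second mounting post like the first (14 mm square bar 95 mm tall, spigot) but on a round disc foot 40 mm across and 12 mm thick. Origin: centre of the disc's top face. Stands in the other well of the storage block; leave it.
- hex_key: L-shaped hex key, 85 x 28 mm, 5 mm thick, lying on the deck plate. Leave it.
- dishes: Stack of three clear 60 mm culture dishes, 39 mm high. Leave it.
- bottle: Small amber bottle, 44 mm across, 95 mm high. Leave it.
- driver: Black-handled screwdriver 170 mm long, lying. Leave it.
- objective_can: Black lidded can, 38 mm across, 62 mm high. Leave it.
Not all that is in view belongs to the job. Leave any pink look-alike of the nut_post alone.

How it is judged:
By the outcome, as a careful person would: the job done as asked, in the order asked, and still so for the second after the job is handed in, with the robot touching nothing.
It also fails if it takes over 72 s, if anything falls off the work surface, if the arm or the gripper's body presses on something with over 40 N, if the wrist force passes 120 N, or if a joint passes its speed limit or range.

## Robot

A 6-joint arm with a two-finger parallel gripper is mounted at the origin on the work surface. World frame = base frame: x ahead of the robot, y to its left, z up, the work surface at z = 0. Lengths are in m, angles in rad, forces in N, time in s.
With the tool pointing down it reaches from about 0.35 to 0.85 m from the base axis. Payload 8.1 kg.
Tool frame: the origin (TCP) lies on the centre line of the jaws, within the pads' length; the fingertips stand 11 mm ahead of it and the grasp point (between the pads) lies 8 mm behind it (tip_reach is the z of the fingertips in the tool frame, in m); z points along the fingers, y is the direction in which the jaws open and shut (so a half turn about z gives the same grasp; the last joint's range is limited). The gripper opens to 93 mm and grips with 3 to 60 N. Pads are 15 mm wide; open, the fingers measure 128 mm over their backs; the gripper's body (75 mm by 188 mm) begins 65 mm behind the grasp point.
Start: joints at [-1.312, 0.13, 1.488, -0, 1.523, -0.085], TCP at [0.202, -0.565, 0.23] pointing down, gripper open.
Joint ranges: [-2.96, 2.96], [-0.89, 2.26], [0.02, 2.5], [-1.34, 4.48], [0, 2.73], [-2.66, 2.66]. Speed limits (rad/s): [2.39, 2.39, 2.79, 3.14, 3.14, 3.14].

## Interface

Orientations are given as a rotation vector (axis times angle).
In Python, from plant import read_state, read_camera, camera_params, close_job, silhouettes, tip_of, tip_reach gives the robot as it stands.
- The arm moves only by the shell command python3 -m creep 'ROWS' [FORCE]. ROWS is JSON, a list of rows, each a list of 5 numbers: the shift along the tool's x, y, z in m, then the turn about the tool's z in rad, then the closure in counts, from 0 (fully open) to 255 (shut). In form: [[dx, dy, dz, twist, gripper], ...]. A call has 1 to 12 rows; each row shifts and turns the commanded pose from where the row before left it, along the tool's axes as they then stand; what a row does not reach is not made up. A row lasts 1/12 s, in which the tool goes at most 41.7 mm and 7.16 degrees, less where a joint would pass 70% of its speed; a pose out of reach is approached as far as the arm can. A call is refused whole if a number of a shift passes 0.0417 or a number of a turn 0.125, either way. A call with a gripper value outside its range is refused whole. The fingers move at their own pace and stop on an object; FORCE is the grip in N (left out, the last holds). Time passes only in rows, so rows that do not move let the fingers close. It gives the time, the measured TCP pose, the force and the opening at its end, in the units of the state.
- read_state(): the state, without advancing time (a new reading comes with each control period).
- read_camera(name): name is "scene" or "top" or "wrist"; returns the picture (384x512x3 uint8, red, green, blue); there is no depth.
- camera_params(name): a dict with "fov_y" (degrees; the focal length in pixels is half the picture's height over the tangent of half this angle, whatever the lens; pixels are square), "cx", "cy" (the principal point, pixels), "position" and "rotation" of the camera in the world. Camera axes: x right, y down, z forward; pixel columns grow to the right and rows downward; lengths in m; the calibration is good to about 2 mm. A picture is of the moment at which its call begins: read the wrist's pose just before it. camera_params takes no time and is no camera call; for the wrist camera it gives the pose at the moment of the call.
- close_job(): hands the job in, once; it reports no verdict.
Trained networks look in the newest picture that a camera, given by its name, has taken for a name from the list of things; names that differ only in an ending like _2 or _b are one class to them, and where a whole thing is asked for, a point or a joint stands for the part that bears it (a point fixed in the world has none). Each returns a list of dicts, best first, with "confidence" (0 to 1); they miss things now and then, are a little off and sometimes report something else, mostly with a low value. They report only what shows in the picture. A call takes as long as a camera call. They do not tell look-alikes from the thing itself.
- silhouettes(camera, query): "region" (384x512 bool, what is visible of it) and "pixel" ([column, row] in pixels, amid what is visible of it).
- tip_of(camera, query): "pixel" ([column, row] in pixels: a listed point, or the origin of a listed thing).
The state is a dict: "t": time; "q": joint angles; "dq": joint speeds; "joint_torque": joint torques, N m; "tool_pos": TCP position; "orientation": TCP orientation; "force": force on the tool from outside, world axes, zero at the start; "wrist_torque": the same for the moment, N m; "opening": finger opening in m.
Only numpy, scipy, OpenCV 4.12 (cv2) and the standard library are available. Lean on these libraries where they do the work, as an engineer would, in place of code of your own. Each camera call takes 0.05 s, during which the arm holds its last target.

## Working session

There is one attempt and no reset: what is moved stays moved. The work goes in short steps, Python scripts to look and compute and a shell command to move; the robot and the scene stay as the last step left them, time stands still between calls to the robot, and variables do not carry over. Pictures are saved under pics/ and viewed, and the job is handed in when it is done.

```bash
mkdir -p pics; ls; python3 - <<'E'
from plant import *
import cv2
print(read_state())
for c in ["scene","top","wrist"]:
    im=read_camera(c); cv2.imwrite(f"pics/a_{c}.png",im[:,:,::-1]); print(c,camera_params(c))
E
```

```text
pics
{'t': 0.0, 'q': array([-1.31238653e+00,  1.31158278e-01,  1.48927779e+00,  6.09679137e-05,
        1.52296322e+00, -8.53940062e-02]), 'dq': array([ 0.00106788, -0.00022389, -0.00038954,  0.00028506,  0.00174522,
       -0.00049389]), 'joint_torque': array([-2.45538227e-03, -5.59857917e+01, -4.91749084e+01,  7.64363562e-02,
        3.55131144e-02, -1.36816766e-04]), 'tool_pos': array([ 0.20215046, -0.56435116,  0.22858996]), 'orientation': array([-3.09351166e+00, -5.37076555e-01,  1.49807238e-04]), 'force': array([ 0.04537957, -1.17256284, -0.6781803 ]), 'wrist_torque': array([-0.02725892, -0.03339653,  0.00353554]), 'opening': 0.0934398702904422}
scene {'fov_y': 55.1660491991081, 'cx': 255.20022803832168, 'cy': 186.83198604077256, 'position': array([ 1.21770755, -0.24392927,  1.01635927]), 'rotation': array([-2.10685535, -1.43535363,  0.50454119])}
top {'fov_y': 44.332181334451825, 'cx': 258.3067897048944, 'cy': 187.6961908139563, 'position': array([0.43944452, 0.01793249, 1.7058953 ]), 'rotation': array([-2.19636915,  2.19522307, -0.04768924])}
wrist {'fov_y': 64.93343039423529, 'cx': 260.0493006158956, 'cy': 189.78287811380739, 'position': array([ 0.273256  , -0.54037685,  0.38312174]), 'rotation': array([ 2.38215778, -1.67597555, -0.23159212])}
```

View pics/a_scene.png

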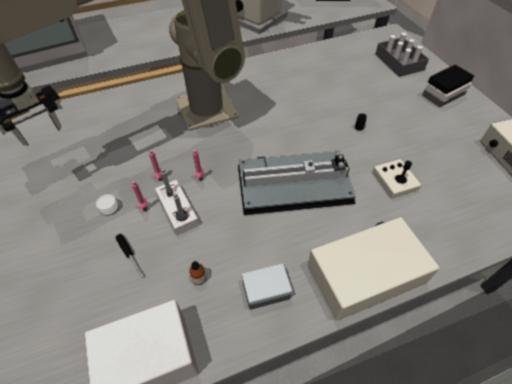

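View pics/a_top.png

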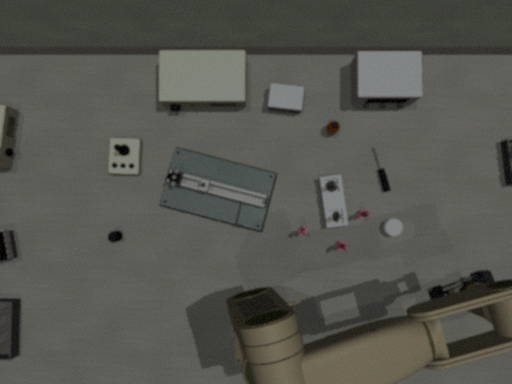

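View pics/a_wrist.png

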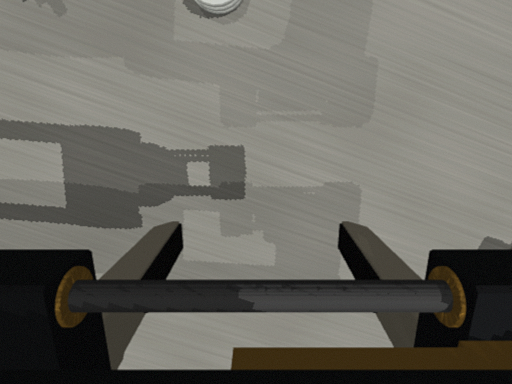

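The scene picture shows the storage block near (176,205) with two dark posts in it and three pink look-alikes at (155,165), (198,165) and (140,195). The strut with the stop block is near (300,170), with its drive head at (340,160). In the top view the block is at (333,201) and the strut at (220,188).

```bash
cat > h.py <<'E'
import numpy as np, cv2
from scipy.spatial.transform import Rotation as R
from plant import *
def ray(cam,px,p=None):
    p=p or camera_params(cam); f=192/np.tan(np.radians(p['fov_y']/2))
    d=np.array([(px[0]-p['cx'])/f,(px[1]-p['cy'])/f,1.]); return p['position'],R.from_rotvec(p['rotation']).apply(d)
def atz(cam,px,z,p=None):
    o,d=ray(cam,px,p); return o+d*(z-o[2])/d[2]
def proj(cam,X,p=None):
    p=p or camera_params(cam); f=192/np.tan(np.radians(p['fov_y']/2))
    c=R.from_rotvec(p['rotation']).inv().apply(np.atleast_2d(X)-p['position']); return c[:,:2]/c[:,2:]*f+[p['cx'],p['cy']]
def tri(obs):
    A=np.zeros((3,3));b=np.zeros(3)
    for o,d in obs:
        d=d/np.linalg.norm(d);M=np.eye(3)-np.outer(d,d);A+=M;b+=M@o
    return np.linalg.solve(A,b)
def crop(im,x0,y0,x1,y1,s,name):
    cv2.imwrite(name,cv2.resize(im[y0:y1,x0:x1,::-1],None,fx=s,fy=s,interpolation=cv2.INTER_CUBIC))
def st():
    s=read_state(); print('t',round(s['t'],2),'pos',s['tool_pos'].round(4),'rv',s['orientation'].round(4),'q6',s['q'].round(3),'F',s['force'].round(2),'T',s['wrist_torque'].round(3),'op',round(s['opening'],4)); return s
E
python3 - <<'E'
from h import *
Z={'nut_post':.048,'bar_grip':.123,'rail':.081,'stop':.081,'stop_face':.089,'rack':0,'disc_post':.048}
for c in ['scene','top']:
    im=read_camera(c)
    if c=='scene':
        crop(im,110,140,230,240,6,'pics/b_rack.png'); crop(im,225,130,365,220,5,'pics/b_rail.png')
    else: crop(im,290,160,410,260,6,'pics/b_rackt.png'); crop(im,150,135,290,235,5,'pics/b_railt.png')
    for k in Z:
        for d in tip_of(c,k)[:4]:
            print(c,k,np.round(d['pixel'],1),round(d['confidence'],2),atz(c,d['pixel'],Z[k]).round(4))
st()
E
```

```text
scene nut_post [138.9 201.6] 0.74 [ 0.4238 -0.3477  0.048 ]
scene nut_post [161.5 170.6] 0.66 [ 0.3194 -0.2502  0.048 ]
scene nut_post [166.8 190.2] 0.52 [ 0.4111 -0.2525  0.048 ]
scene nut_post [200.2 168.3] 0.5 [ 0.3589 -0.122   0.048 ]
scene bar_grip [136.9 189.3] 0.72 [ 0.4361 -0.3369  0.123 ]
scene bar_grip [357.8 129.6] 0.7 [0.4564 0.4337 0.123 ]
scene bar_grip [195.4 158.5] 0.66 [ 0.3783 -0.1343  0.123 ]
scene bar_grip [162.8 177.7] 0.59 [ 0.4197 -0.2523  0.123 ]
scene rail [295.4 171.4] 0.91 [0.5192 0.1663 0.081 ]
scene stop [308.7 169.7] 0.66 [0.5289 0.2109 0.081 ]
scene stop_face [303.5 167.1] 0.58 [0.518 0.196 0.089]
scene rack [176.2 209.7] 0.96 [ 0.4644 -0.2421  0.    ]
scene disc_post [181.2 211. ] 0.56 [ 0.5108 -0.2286  0.048 ]
top nut_post [336.  214.8] 0.61 [ 0.4225 -0.2487  0.048 ]
top nut_post [359.1 212.1] 0.6 [ 0.432  -0.3298  0.048 ]
top nut_post [305.8 231.3] 0.59 [ 0.3647 -0.1425  0.048 ]
top nut_post [344.7 245.2] 0.47 [ 0.3163 -0.2784  0.048 ]
top bar_grip [344.9 249.8] 0.57 [ 0.3066 -0.2655  0.123 ]
top bar_grip [305.9 229.6] 0.48 [ 0.3737 -0.1356  0.123 ]

[... 187 characters left out ...]
7] 0.31 [ 0.5819 -0.3979  0.081 ]
top rail [342.7 215.6] 0.28 [ 0.4201 -0.2664  0.081 ]
top stop [205.7 186.6] 0.66 [0.5197 0.2056 0.081 ]
top stop [336.6 214.9] 0.56 [ 0.4225 -0.2455  0.081 ]
top stop [209.1 185.6] 0.52 [0.5232 0.1939 0.081 ]
top stop_face [207.8 189. ] 0.6 [0.5111 0.1974 0.089 ]
top stop_face [236.9 214.6] 0.3 [0.4234 0.0972 0.089 ]
top rack [333.9 199. ] 0.74 [ 0.479  -0.2493  0.    ]
top disc_post [202.4 185.3] 0.67 [0.526  0.2211 0.048 ]
top disc_post [332.9 183.9] 0.53 [ 0.5311 -0.2386  0.048 ]
t 0.95 pos [ 0.2022 -0.5649  0.2296] rv [ 3.0953e+00  5.3740e-01 -1.0000e-04] q6 [-1.312  0.13   1.488 -0.     1.523 -0.085] F [ 0.48  0.2  -0.5 ] T [0.018 0.021 0.002] op 0.093
```

View pics/b_rack.png

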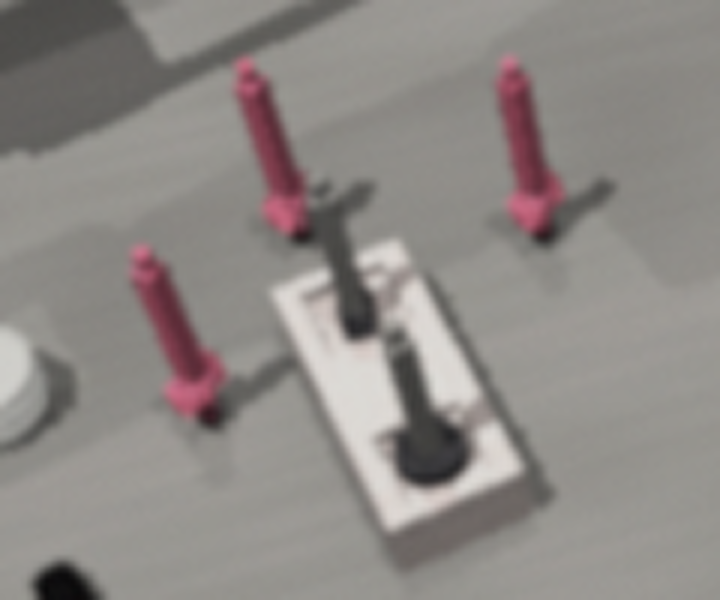

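View pics/b_rail.png

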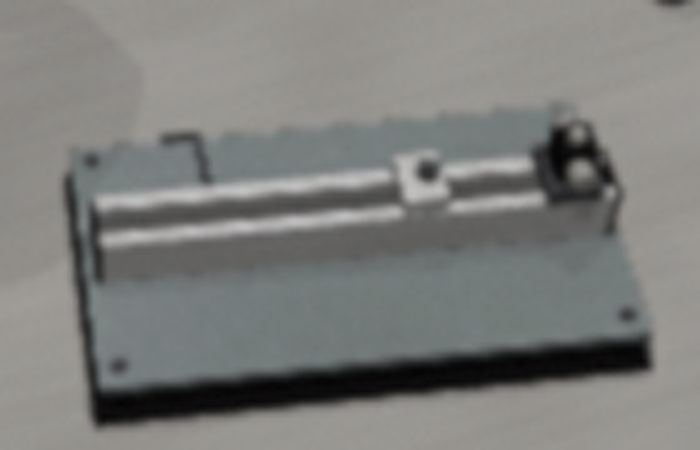

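View pics/b_railt.png

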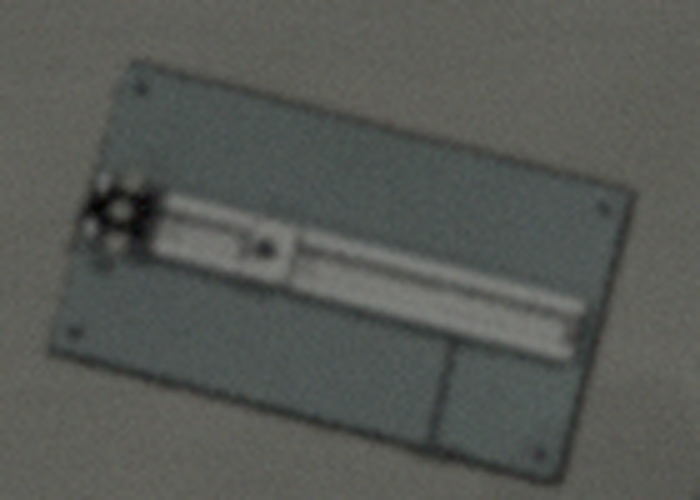

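View pics/b_rackt.png

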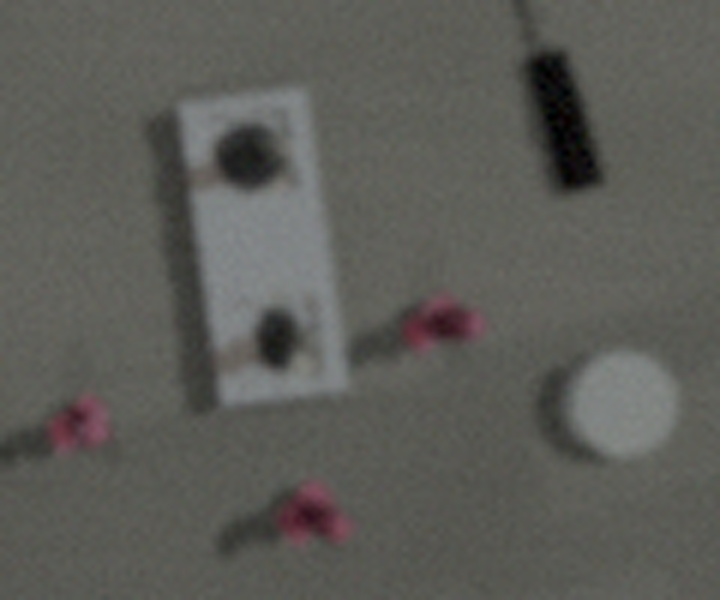

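Candidates: pink look-alikes at scene (140,195), (155,165) and (198,165), the disc-footed post at (181,212), and the grey post with the narrow nut in the robot-side well at (167,190). I choose the last one. I'll check it with a close wrist view.

```bash
python3 - <<'E'
from h import *
s=st();p=camera_params('wrist')
Rt=R.from_rotvec(s['orientation']);print(Rt.as_matrix().round(3))
print('cam in tool',Rt.inv().apply(p['position']-s['tool_pos']).round(4),(Rt.inv()*R.from_rotvec(p['rotation'])).as_matrix().round(3))
E
```

```text
t 0.95 pos [ 0.2022 -0.5649  0.2296] rv [ 3.0953e+00  5.3740e-01 -1.0000e-04] q6 [-1.312  0.13   1.488 -0.     1.523 -0.085] F [ 0.48  0.2  -0.5 ] T [0.018 0.021 0.002] op 0.093
[[ 0.941  0.337 -0.   ]
 [ 0.337 -0.941 -0.   ]
 [-0.     0.    -1.   ]]
cam in tool [ 0.0751  0.0011 -0.1543] [[ 0.    -0.964 -0.268]
 [ 1.     0.001 -0.001]
 [ 0.001 -0.268  0.964]]
```

```bash
python3 -m creep '[[0,0,-0.02,0,0],[0.02,-0.015,-0.015,0,0],[0.03,-0.025,-0.01,0,0],[0.03,-0.025,-0.01,0,0],[0.03,-0.025,-0.005,0,0],[0.03,-0.025,0,0,0],[0.03,-0.025,0,0,0],[0.03,-0.025,0,0,0],[0.03,-0.025,0,0,0],[0.03,-0.02,0,0,0],[0.02,-0.013,0,0,0],[0.012,-0.007,0,0,0]]'; python3 -m creep '[[0,0,0,0.1,0],[0,0,0,0.1,0],[0,0,0,0.06,0],[0,0,0,0,0]]'; python3 - <<'E'
from h import *
s=st();p=camera_params('wrist');im=read_camera('wrist');cv2.imwrite('pics/c.png',im[:,:,::-1])
for q,z in [('nut_post',.048),('bar_grip',.123),('rack',0),('disc_post',.048)]:
  for d in tip_of('wrist',q): print(q,np.round(d['pixel'],1),round(d['confidence'],2),atz('wrist',d['pixel'],z,p).round(4))
E
```

```text
t: 1.95
tool_pos: [0.4011, -0.2474, 0.29]
orientation: [3.095, 0.541, 0.002]
force: [0.2, -1.2, -0.8]
opening: 0.0929
t: 2.28
tool_pos: [0.3998, -0.2497, 0.2897]
orientation: [3.139, 0.128, 0.0]
force: [0.4, -0.0, 1.2]
opening: 0.0926
t 2.28 pos [ 0.3998 -0.2497  0.2897] rv [3.1388e+00 1.2790e-01 2.0000e-04] q6 [-0.667 -0.241  1.737 -0.     1.645  0.822] F [ 0.4  -0.    1.24] T [-0.014  0.026 -0.   ] op 0.0926
nut_post [257.3 153.2] 0.9 [ 0.4147 -0.2453  0.048 ]
nut_post [333.4 153.2] 0.88 [ 0.4229 -0.3452  0.048 ]
nut_post [174.6 179.8] 0.86 [ 0.3696 -0.1368  0.048 ]
nut_post [270.2 223.4] 0.85 [ 0.3174 -0.2712  0.048 ]
bar_grip [259.7 163.3] 0.82 [ 0.4154 -0.2486  0.123 ]
bar_grip [269.3 245.8] 0.74 [ 0.3193 -0.2676  0.123 ]
bar_grip [347.6 158.6] 0.56 [ 0.4283 -0.3421  0.123 ]
bar_grip [155.1 195.5] 0.56 [ 0.3698 -0.1357  0.123 ]
rack [259.3 105.7] 0.98 [ 0.475  -0.2428  0.    ]
rack [392.2 179.2] 0.43 [ 0.3848 -0.4518  0.    ]
disc_post [255.9  64.1] 0.88 [ 0.5235 -0.2349  0.048 ]
```

View pics/c.png

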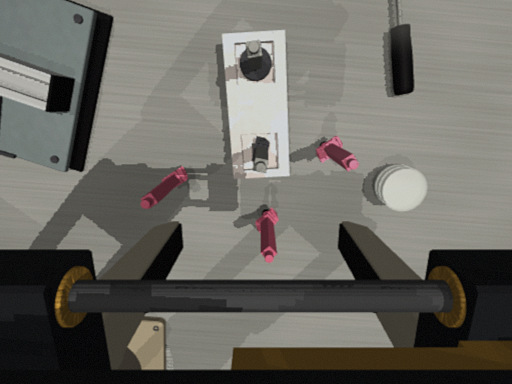

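```bash
python3 - <<'E'
from h import *
im=cv2.imread('pics/c.png')[:,:,::-1];crop(im,215,20,305,190,4.5,'pics/c2.png');
p=camera_params('wrist')
for X in [(.416,-.247,.048),(.416,-.247,.143)]: print(proj('wrist',X,p).round(1))
E
```

```text
[[258.5 152.2]]
[[258. 166.]]
```

View pics/c2.png

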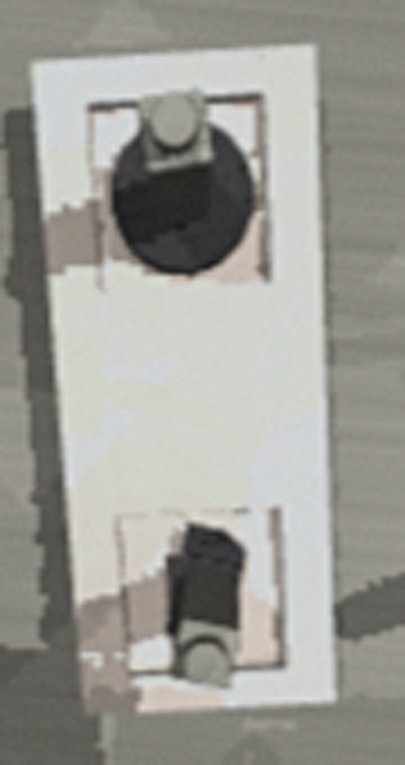

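The crop confirms it: the near well holds a post on an oblong nut with a cut corner (full-picture pixel about (260,150)), and the other well holds the round disc. The nut is turned slightly relative to the block. I'll move closer to measure its yaw.

```bash
python3 -m creep '[[0.002,0,0.02,0,80],[0,0,0.03,0,80],[0,0,0.02,0,80],[0,0,0.01,0,80],[0,0,0,0,80]]'; python3 - <<'E'
from h import *
s=st();p=camera_params('wrist');im=read_camera('wrist');cv2.imwrite('pics/d.png',im[:,:,::-1])
c=proj('wrist',(.416,-.247,.1),p)[0].astype(int);print(c)
crop(im,c[0]-60,c[1]-75,c[0]+60,c[1]+60,5,'pics/d2.png')
for q,z in [('nut_post',.048),('bar_grip',.123)]:
  for d in tip_of('wrist',q): print(q,np.round(d['pixel'],1),round(d['confidence'],2),atz('wrist',d['pixel'],z,p).round(4))
E
```

```text
t: 2.95
tool_pos: [0.4003, -0.2488, 0.2069]
orientation: [-3.136, -0.132, 0.006]
force: [-0.7, 0.2, 0.2]
opening: 0.0659
t 2.95 pos [ 0.4003 -0.2488  0.2069] rv [-3.1357 -0.1322  0.0056] q6 [-0.665 -0.208  1.86   0.     1.495  0.822] F [-0.68  0.2   0.17] T [ 0.061 -0.001  0.101] op 0.0659
[259 175]
nut_post [155.1 195.6] 0.93 [ 0.3717 -0.1369  0.048 ]
nut_post [260.5 165.3] 0.9 [ 0.4147 -0.248   0.048 ]
nut_post [347.7 163.7] 0.61 [ 0.4243 -0.3392  0.048 ]
nut_post [274.1 250.4] 0.58 [ 0.3177 -0.2719  0.048 ]
bar_grip [273.  284.8] 0.93 [ 0.3217 -0.2675  0.123 ]
bar_grip [373.4 175.4] 0.65 [ 0.429  -0.3385  0.123 ]
bar_grip [123.4 220.7] 0.57 [ 0.3721 -0.1356  0.123 ]
bar_grip [260.1 180.5] 0.56 [ 0.4169 -0.2478  0.123 ]
```

View pics/d2.png

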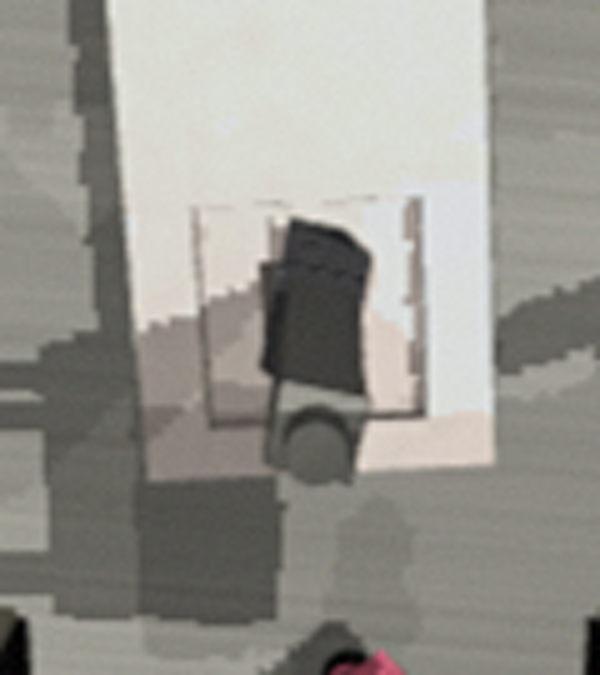

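```bash
cat >> h.py <<'E'
def wire(im,cam,pos,yaw,p,col=(255,0,0)):
    """draw post model at origin pos, yaw; returns upscaled image pts"""
    Rz=R.from_euler('z',yaw).as_matrix()
    def sq(a,b,z): return np.array([[a,b,z],[-a,b,z],[-a,-b,z],[a,-b,z]])
    lay=[sq(.007,.007,0),sq(.007,.007,.095),sq(.018,.0095,0),sq(.018,.0095,-.012)]
    th=np.linspace(0,2*np.pi,24,endpoint=False);lay.append(np.c_[.005*np.cos(th),.005*np.sin(th),0*th+.107])
    P=[proj(cam,L@Rz.T+pos,p) for L in lay]
    return P
def drawwire(im,P,x0,y0,x1,y1,s,name):
    a=cv2.resize(im[y0:y1,x0:x1,::-1],None,fx=s,fy=s,interpolation=cv2.INTER_CUBIC)
    for q,c in zip(P,[(0,0,255),(0,255,0),(255,0,0),(255,255,0),(0,255,255)]):
        cv2.polylines(a,[np.int32((q-[x0,y0]+.5)*s)],True,c,1)
    cv2.imwrite(name,a)
E
python3 - <<'E'
from h import *
p=camera_params('wrist');im=cv2.imread('pics/d.png')[:,:,::-1]
P=wire(im,'wrist',np.array([.4155,-.248,.048]),np.radians(-5),p)
drawwire(im,P,199,100,319,235,5,'pics/d3.png')
E
```

```text
(no output)
```

View pics/d3.png

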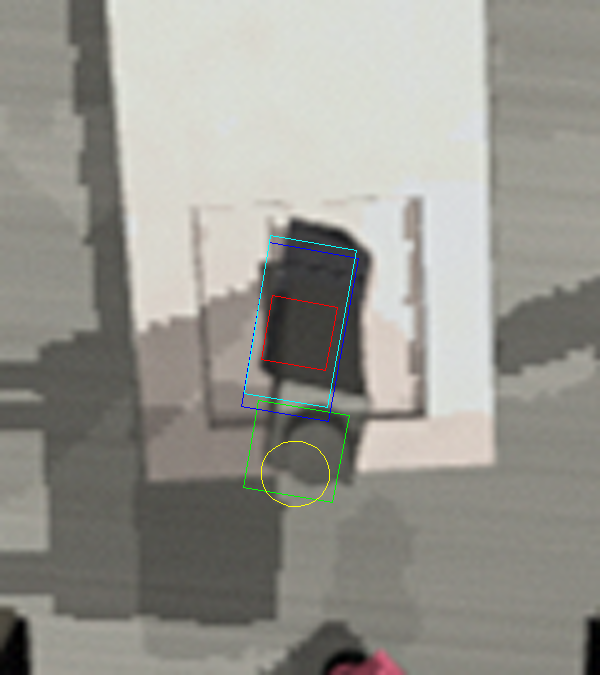

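```bash
python3 - <<'E'
from h import *
st()
p=camera_params('wrist');im=read_camera('wrist')
P=wire(im,'wrist',np.array([.419,-.251,.048]),np.radians(-4.5),p)
drawwire(im,P,199,100,319,235,5,'pics/d4.png')
E
```

```text
t 3.1 pos [ 0.4022 -0.2503  0.2112] rv [3.1376e+00 1.3190e-01 2.3000e-03] q6 [-0.665 -0.211  1.854  0.     1.497  0.822] F [-0.2   1.06  0.07] T [-0.     0.005 -0.017] op 0.0642
```

View pics/d4.png

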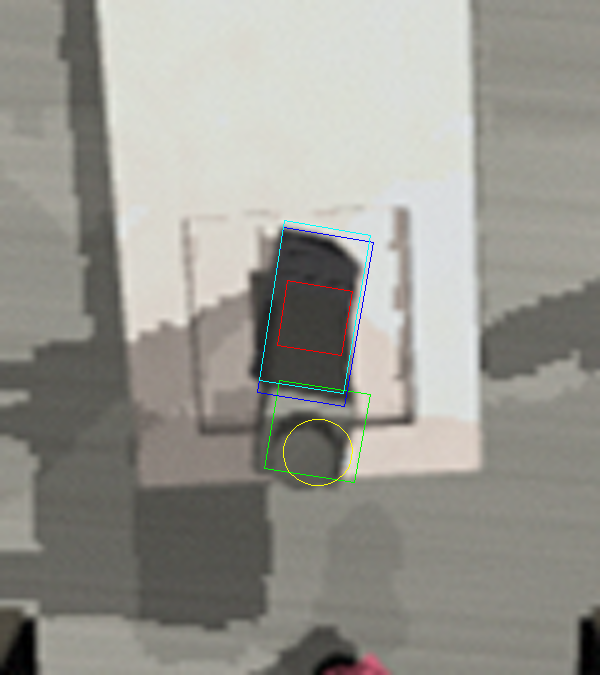

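```bash
python3 -m creep '[[0.007,0,0,0,80],[0.008,0,0,0,80],[0,0,0,0.09,80],[0,0,0,0.08,80],[0,0,0,0,80],[0,0,0,0,80]]'; python3 - <<'E'
from h import *
st()
p=camera_params('wrist');im=read_camera('wrist')
P=wire(im,'wrist',np.array([.417,-.249,.048]),np.radians(-5),p)
drawwire(im,P,199,140,319,275,5,'pics/d5.png')
E
```

```text
t: 3.65
tool_pos: [0.4173, -0.2485, 0.2101]
orientation: [3.139, -0.131, 0.001]
force: [-0.2, 0.7, -1.1]
opening: 0.064
t 3.65 pos [ 0.4173 -0.2485  0.2101] rv [ 3.1386e+00 -1.3080e-01  1.0000e-03] q6 [-0.643 -0.174  1.824  0.     1.491  1.011] F [-0.2   0.65 -1.07] T [ 0.022 -0.041 -0.005] op 0.064
```

View pics/d5.png

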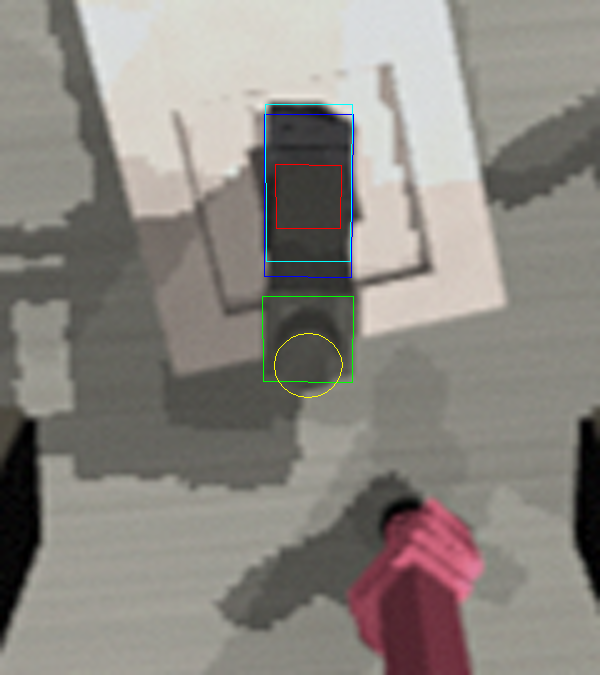

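The model overlay matches the post: the bar top is at crop (308,340) and the nut's outline and yaw agree. I'll go down and grip.

```bash
python3 -m creep '[[0.001,0,0.02,0,80],[0,0,0.025,0,80],[0,0,0.025,0,80],[0,0,0.015,0,80],[0,0,0.01,0,80],[0,0,0,0,80],[0,0,0,0,80]]'; python3 -m creep '[[0,0,0,0,255],[0,0,0,0,255],[0,0,0,0,255],[0,0,0,0,255],[0,0,0,0,255],[0,0,0,0,255]]' 45; python3 - <<'E'
from h import *
st()
im=read_camera('wrist');cv2.imwrite('pics/e.png',im[:,:,::-1])
E
```

```text
t: 4.28
tool_pos: [0.4177, -0.2486, 0.1149]
orientation: [-3.139, 0.134, 0.0]
force: [0.7, 0.2, 1.2]
opening: 0.0638
t: 4.78
tool_pos: [0.4177, -0.2487, 0.1149]
orientation: [3.138, -0.135, 0.001]
force: [0.8, -0.9, 0.0]
opening: 0.0286
t 4.78 pos [ 0.4177 -0.2487  0.1149] rv [ 3.1384e+00 -1.3530e-01  6.0000e-04] q6 [-0.643 -0.094  1.93  -0.     1.306  1.014] F [ 0.76 -0.94  0.04] T [ 0.005 -0.005  0.039] op 0.0286
```

View pics/e.png

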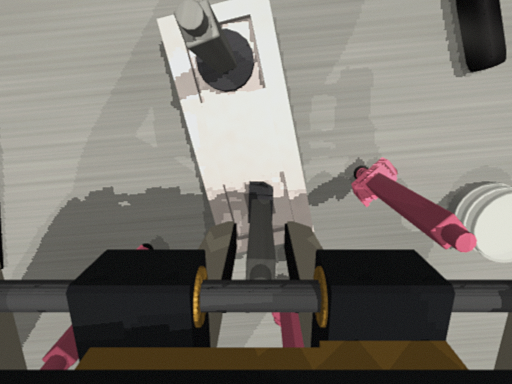

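The fingers straddle the bar at (262,240), still closing. I'll finish closing.

```bash
python3 -m creep '[[0,0,0,0,255],[0,0,0,0,255],[0,0,0,0,255],[0,0,0,0,255],[0,0,0,0,255],[0,0,0,0,255]]' 45; python3 -m creep '[[0,0,-0.005,0,255],[0,0,-0.015,0,255],[0,0,-0.02,0,255],[0,0,-0.03,0,255],[0,0,-0.03,0,255],[0,0,-0.03,0,255],[0,0,-0.01,0,255],[0,0,0,0,255]]'; python3 - <<'E'
from h import *
s=st()
im=read_camera('scene');crop(im,110,90,370,240,3,'pics/f.png')
im=read_camera('wrist');cv2.imwrite('pics/fw.png',im[:,:,::-1])
E
```

```text
t: 5.33
tool_pos: [0.4176, -0.2486, 0.1146]
orientation: [-3.139, 0.135, 0.0]
force: [-0.7, 0.3, -0.3]
opening: 0.0134
t: 6.0
tool_pos: [0.419, -0.2496, 0.258]
orientation: [3.135, -0.135, 0.008]
force: [0.5, -0.1, -1.8]
opening: 0.014
t 6.0 pos [ 0.419  -0.2496  0.258 ] rv [ 3.1354 -0.1352  0.0078] q6 [-0.642 -0.194  1.754  0.     1.575  1.015] F [ 0.48 -0.05 -1.85] T [ 0.031 -0.022 -0.005] op 0.014
```

View pics/f.png

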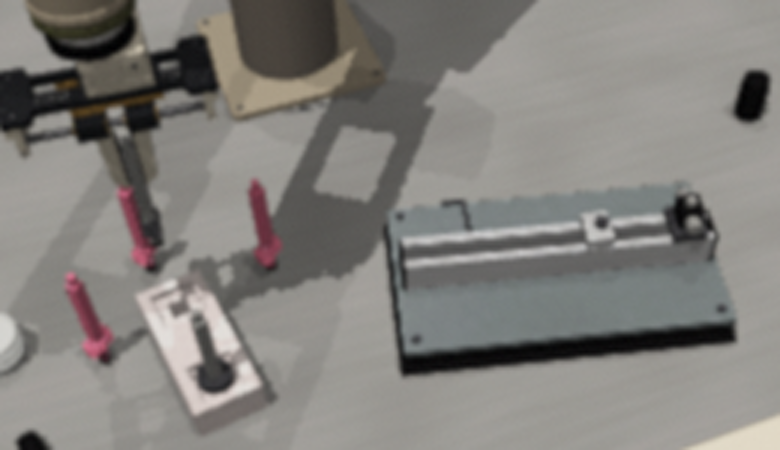

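View pics/fw.png

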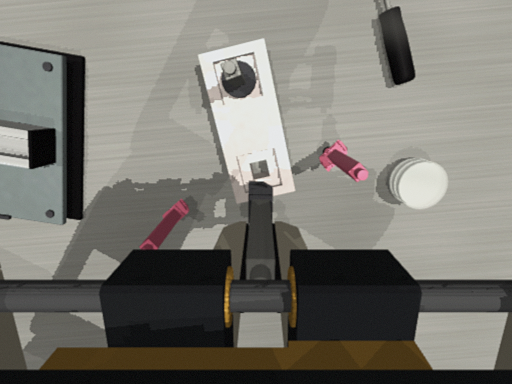

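The post is held and lifted clear: foot hole empty at (262,168), weight about 1.8 N. Next I'll move over the strut and turn to its direction.

```bash
python3 -m creep '[[0.003,-0.015,-0.003,0,255],[0.005,-0.03,0,0,255],[0.005,-0.035,0,0,255],[0.005,-0.035,0,0,255],[0.005,-0.035,0,0,255],[0.005,-0.035,0,0,255],[0.005,-0.035,0,0,255],[0.005,-0.035,0,0,255],[0.005,-0.035,0,0,255],[0.005,-0.035,0,0,255],[0.003,-0.035,0,0,255],[0.002,-0.02,0,0,255]]'; python3 -m creep '[[0,0,0,-0.09,255],[0,0,0,-0.12,255],[0,0,0,-0.12,255],[0,0,0,-0.12,255],[0,0,0,-0.12,255],[0,0,0,-0.12,255],[0,0,0,-0.12,255],[0,0,0,-0.12,255],[0,0,0,-0.12,255],[0,0,0,-0.12,255],[0,0,0,-0.12,255],[0,0,0,-0.1,255]]'; python3 -m creep '[[0,0,0,0,255],[0,0,0,0,255]]'; python3 - <<'E'
from h import *
s=st();p=camera_params('wrist')
im=read_camera('wrist');cv2.imwrite('pics/g.png',im[:,:,::-1])
for q,z in [('rail',.081),('stop',.081),('stop_face',.089)]:
  for d in tip_of('wrist',q): print(q,np.round(d['pixel'],1),round(d['confidence'],2),atz('wrist',d['pixel'],z,p).round(4))
print('toolx yaw',np.degrees(2*np.arctan2(s['orientation'][1],s['orientation'][0])))
E
```

```text
t: 7.1
tool_pos: [0.5017, 0.1286, 0.2541]
orientation: [-3.139, 0.132, 0.008]
force: [0.1, -1.3, -2.7]
opening: 0.0139
t: 8.1
tool_pos: [0.5016, 0.1252, 0.254]
orientation: [-2.489, -1.912, 0.007]
force: [0.7, 0.2, -1.9]
opening: 0.0139
t: 8.27
tool_pos: [0.502, 0.1253, 0.255]
orientation: [-2.499, -1.901, 0.005]
force: [0.0, 0.4, -1.7]
opening: 0.014
t 8.27 pos [0.502  0.1253 0.255 ] rv [-2.4989 -1.9007  0.0055] q6 [ 0.145 -0.1    1.675  0.     1.571  0.416] F [ 0.01  0.39 -1.7 ] T [ 0.015 -0.032 -0.002] op 0.014
rail [259.9 135.1] 0.64 [0.514  0.1673 0.081 ]
rail [257.9 106.9] 0.54 [0.5197 0.1961 0.081 ]
stop [261.7  95.2] 0.77 [0.5267 0.2063 0.081 ]
stop_face [259.1 104.8] 0.75 [0.5216 0.1977 0.089 ]
stop_face [259.6 210.2] 0.48 [0.4916 0.0878 0.089 ]
toolx yaw -285.4854975267905
```

View pics/g.png

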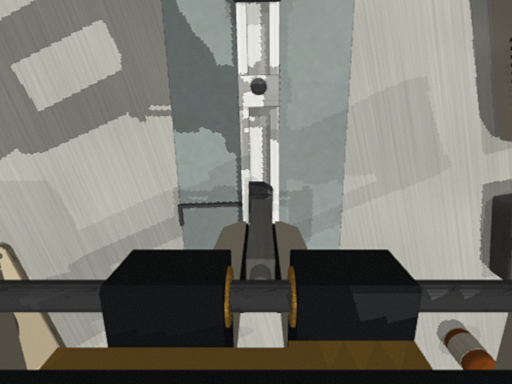

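```bash
python3 - <<'E'
from h import *
im=cv2.imread('pics/g.png')[:,:,::-1];crop(im,215,0,305,205,3.9,'pics/g2.png')
g=im.astype(int).mean(2)
for r in [6,20,40,60,90,120,135,150,165,180]: print(r,g[r,228:292].astype(int).tolist())
E
```

```text
6 [129, 116, 92, 80, 82, 81, 76, 111, 202, 241, 234, 231, 226, 219, 219, 224, 231, 199, 166, 189, 193, 192, 196, 195, 193, 192, 193, 197, 195, 193, 190, 189, 161, 121, 122, 122, 121, 125, 121, 121, 125, 185, 233, 232, 233, 230, 228, 225, 229, 235, 219, 159, 125, 138, 139, 138, 137, 140, 141, 140, 138, 140, 139, 138]
20 [149, 143, 122, 100, 100, 92, 77, 83, 190, 243, 237, 233, 229, 227, 226, 226, 231, 222, 184, 177, 195, 197, 197, 195, 195, 194, 193, 195, 196, 197, 204, 204, 179, 138, 138, 137, 135, 137, 137, 134, 123, 176, 231, 232, 233, 231, 229, 225, 229, 237, 225, 172, 135, 137, 139, 140, 140, 138, 137, 141, 146, 150, 152, 151]
40 [148, 152, 135, 117, 107, 97, 98, 97, 110, 201, 241, 235, 233, 230, 228, 227, 230, 229, 196, 187, 222, 225, 226, 226, 224, 224, 224, 224, 225, 223, 227, 231, 227, 200, 169, 167, 163, 152, 134, 130, 116, 168, 229, 235, 235, 234, 231, 228, 232, 237, 221, 159, 138, 138, 139, 140, 140, 141, 140, 147, 149, 150, 149, 150]
60 [151, 154, 155, 133, 102, 98, 99, 98, 95, 133, 214, 241, 236, 231, 228, 229, 229, 230, 223, 195, 207, 224, 228, 225, 223, 223, 223, 225, 
[... 1391 characters left out ...]
7, 138, 138, 142, 141, 142, 140, 144, 140, 141, 142, 144]
165 [145, 143, 144, 144, 143, 144, 143, 131, 111, 100, 90, 82, 81, 126, 158, 149, 142, 141, 144, 143, 137, 126, 171, 217, 223, 226, 226, 228, 228, 227, 226, 221, 226, 226, 201, 141, 137, 145, 131, 110, 108, 102, 168, 229, 231, 225, 223, 224, 229, 232, 207, 152, 136, 141, 140, 139, 139, 142, 143, 143, 141, 141, 141, 141]
180 [141, 143, 142, 144, 140, 143, 145, 145, 132, 103, 87, 85, 78, 133, 210, 230, 212, 196, 198, 202, 197, 186, 174, 182, 202, 210, 211, 212, 212, 214, 223, 236, 236, 237, 208, 143, 139, 145, 129, 113, 107, 99, 165, 226, 231, 227, 224, 225, 229, 233, 205, 153, 136, 139, 139, 142, 139, 138, 143, 148, 152, 153, 154, 155]
```

View pics/g2.png

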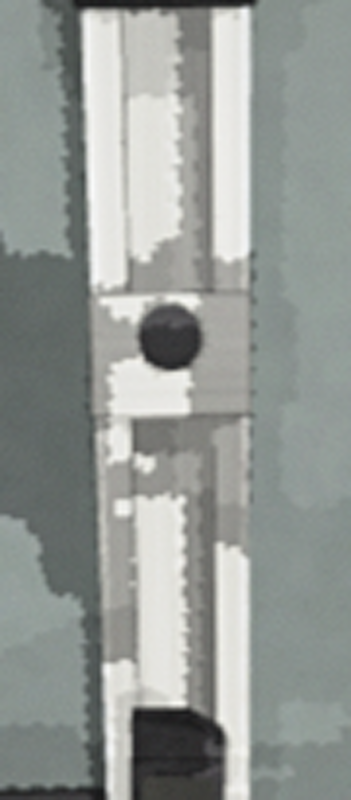

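```bash
python3 - <<'E'
from h import *
p=camera_params('wrist');s=st()
L=[(235.5,6),(236.6,40),(237.4,60),(240.5,150),(241.3,180)]
Rr=[(278.8,6),(278.8,20),(278.6,40),(278.6,60),(278.3,150),(278.3,180)]
S=[(268.9,6),(269.1,40),(269.1,60),(269.8,150),(269.9,180)]
def line(a):
    P=np.array([atz('wrist',x,.081,p)[:2] for x in a]);c=P.mean(0);u=np.linalg.svd(P-c)[2][0];u*=np.sign(u[1]);return c,u
for n,a in zip('LRS',(L,Rr,S)):
    c,u=line(a);print(n,c.round(4),np.degrees(np.arctan2(u[1],u[0])).round(2))
cl,ul=line(L);cr,ur=line(Rr);cs,us=line(S)
u=(ul+ur);u/=np.linalg.norm(u);nn=np.array([-u[1],u[0]])
print('yaw',np.degrees(np.arctan2(u[1],u[0])),'offs L,S,R',cl@nn,cs@nn,cr@nn,'mid',(cl+cr)@nn/2,'tcp',s['tool_pos'][:2]@nn)
for r,z in [(105.9,.097),(74.6,.097),(2,.081)]:
    X=atz('wrist',(258,r),z,p);print('stop edge',r,X.round(4),'u',X[:2]@u)
print('rail est u',np.array([.514,.1665])@u,'tcp u',s['tool_pos'][:2]@u, 'nn',nn,'u',u)
# nut visible model
print('toolx yaw',np.degrees(2*np.arctan2(s['orientation'][1],s['orientation'][0]))+360)
E
```

```text
t 8.47 pos [0.5028 0.1254 0.2569] rv [-2.4989e+00 -1.9031e+00  1.5000e-03] q6 [ 0.145 -0.101  1.673 -0.     1.571  0.415] F [-0.33 -0.99 -1.24] T [ 0.033 -0.032  0.05 ] op 0.0134
L [0.5056 0.2171] 75.54
R [0.5487 0.2167] 75.36
S [0.5368 0.2085] 75.45
yaw 75.45318677087027 offs L,S,R -0.434913679201815 -0.4671756001670046 -0.4767033233585299 mid -0.45580850128017236 tcp -0.45521099197783377
stop edge 105.9 [0.5215 0.1972 0.097 ] u 0.3218389520156102
stop edge 74.6 [0.5293 0.2256 0.097 ] u 0.3512982282238972
stop edge 2 [0.5472 0.2906 0.081 ] u 0.41877475681983156
rail est u 0.2902643305806638 tcp u 0.24768256849510248 nn [-0.96794275  0.25117094] u [0.25117094 0.96794275]
toolx yaw 74.58355127088731
```

```bash
python3 - <<'E'
from h import *
s=st();p=camera_params('wrist');im=read_camera('wrist')
yaw=2*np.arctan2(s['orientation'][1],s['orientation'][0])
P=wire(im,'wrist',s['tool_pos']-[0,0,.0666],yaw,p)
drawwire(im,P,219,150,309,290,5,'pics/g3.png')
E
```

```text
t 8.47 pos [0.5028 0.1254 0.2569] rv [-2.4989e+00 -1.9031e+00  1.5000e-03] q6 [ 0.145 -0.101  1.673 -0.     1.571  0.415] F [-0.33 -0.99 -1.24] T [ 0.033 -0.032  0.05 ] op 0.0134
```

View pics/g3.png

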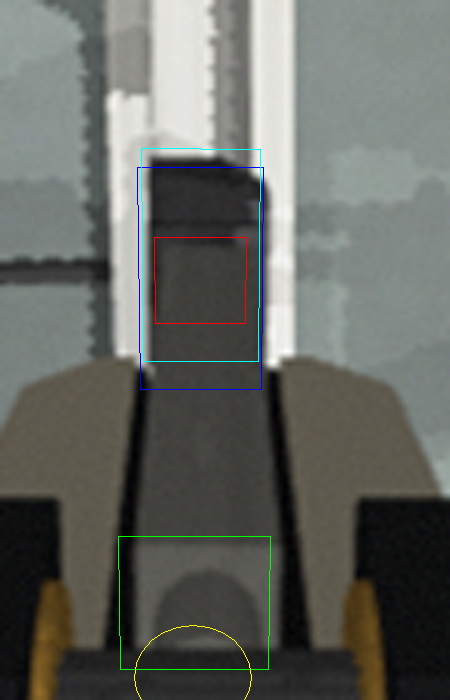

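```bash
python3 -m creep '[[0.006,-0.0005,0,-0.015,255],[0.006,0,0,0,255],[0,0,0.02,0,255],[0,0,0.025,0,255],[0,0,0.02,0,255],[0,0,0.015,0,255],[0,0,0.01,0,255],[0,0,0,0,255],[0,0,0,0,255],[0,0,0,0,255]]'; python3 - <<'E'
from h import *
s=st();p=camera_params('wrist');im=read_camera('wrist');cv2.imwrite('pics/h.png',im[:,:,::-1])
yaw=2*np.arctan2(s['orientation'][1],s['orientation'][0]);print(np.degrees(yaw))
crop(im,209,30,309,240,3.7,'pics/h3.png')
im=read_camera('scene');crop(im,225,100,365,220,5,'pics/h4.png')
E
```

```text
t: 9.35
tool_pos: [0.5065, 0.1375, 0.169]
orientation: [2.482, 1.924, 0.003]
force: [0.8, -0.1, -1.7]
opening: 0.0138
t 9.35 pos [0.5065 0.1375 0.169 ] rv [2.4822 1.9243 0.0027] q6 [ 0.167 -0.038  1.774  0.     1.404  0.419] F [ 0.83 -0.07 -1.73] T [-0.023 -0.053 -0.027] op 0.0138
75.56789640246457
```

View pics/h3.png

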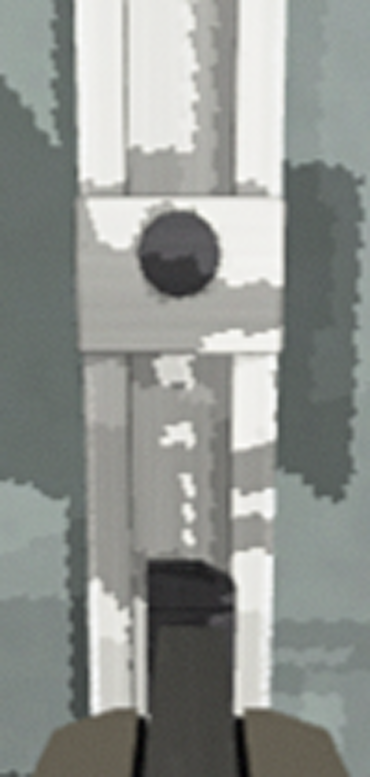

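View pics/h4.png

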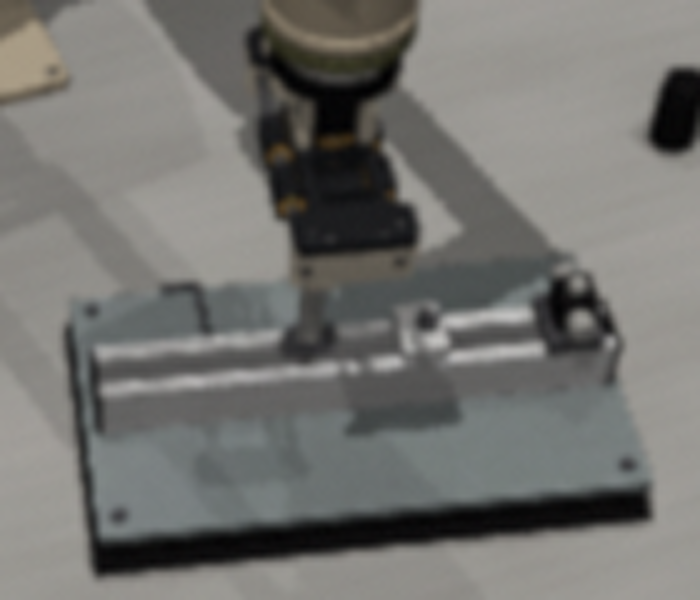

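```bash
python3 - <<'E'
from h import *
p=camera_params('wrist');im=cv2.imread('pics/h.png')[:,:,::-1]
g=im.astype(int).mean(2)
for r in [60,75,140,150,160,170,178,186,192,198,204,210]: print(r,g[r,225:290].astype(int).tolist())
E
```

```text
60 [102, 104, 101, 101, 146, 219, 243, 241, 237, 237, 235, 233, 233, 233, 234, 237, 234, 184, 182, 233, 232, 231, 231, 232, 230, 229, 230, 229, 229, 229, 231, 232, 230, 227, 231, 233, 204, 174, 175, 176, 170, 160, 150, 145, 137, 138, 128, 156, 222, 239, 239, 238, 239, 239, 237, 236, 234, 236, 238, 243, 221, 148, 143, 146, 146]
75 [109, 108, 105, 102, 105, 192, 243, 238, 236, 237, 236, 234, 233, 234, 234, 235, 235, 203, 147, 150, 159, 160, 163, 162, 163, 159, 161, 161, 157, 159, 159, 159, 159, 165, 170, 171, 171, 172, 175, 171, 169, 154, 137, 137, 136, 139, 125, 163, 231, 242, 239, 238, 239, 238, 236, 234, 235, 238, 242, 231, 154, 88, 101, 114, 106]
140 [105, 105, 105, 105, 106, 104, 128, 166, 182, 173, 168, 167, 166, 165, 166, 169, 165, 160, 127, 123, 149, 153, 152, 154, 153, 153, 155, 155, 153, 154, 153, 152, 148, 149, 148, 150, 146, 146, 146, 150, 142, 134, 135, 137, 135, 128, 162, 226, 241, 239, 237, 238, 238, 236, 235, 237, 240, 244, 204, 98, 90, 94, 94, 94, 95]
150 [108, 110, 107, 109, 108, 107, 116, 137, 158, 156, 149, 150, 146, 146, 151, 148, 144, 142, 119, 117, 148, 148, 151,
[... 2003 characters left out ...]
 68, 118, 191, 217, 210, 209, 208, 210, 220, 231, 232, 189, 135, 128, 128, 126, 128, 129, 133]
204 [131, 131, 127, 102, 75, 73, 70, 94, 191, 240, 227, 203, 202, 201, 204, 210, 210, 201, 184, 150, 165, 202, 193, 133, 55, 49, 58, 69, 70, 68, 64, 64, 66, 65, 62, 65, 66, 63, 65, 66, 64, 64, 62, 64, 63, 66, 69, 139, 204, 216, 210, 209, 208, 211, 228, 234, 212, 156, 125, 125, 126, 129, 127, 127, 126]
210 [134, 132, 129, 101, 74, 74, 70, 83, 183, 242, 232, 205, 201, 201, 203, 209, 207, 202, 166, 113, 157, 200, 196, 137, 42, 49, 64, 68, 65, 66, 66, 65, 64, 64, 63, 69, 68, 63, 65, 63, 65, 63, 64, 63, 64, 61, 67, 140, 203, 214, 208, 208, 208, 211, 221, 230, 209, 160, 125, 121, 126, 126, 125, 127, 130]
```

The nut's centre is about 2.4 mm to the tool +y side of the slot's centre at this height (nut columns 248.6–272.6, slot 244.3–271.2). I'll correct this and look again.

```bash
python3 -m creep '[[0,-0.0022,0,0,255],[0,0,0,0,255],[0,0,0,0,255],[0,0,0,0,255],[0,0,0,0,255]]'; python3 - <<'E'
from h import *
s=st();im=read_camera('wrist');cv2.imwrite('pics/i.png',im[:,:,::-1])
crop(im,209,30,309,240,3.7,'pics/i3.png')
g=im.astype(int).mean(2)
for r in [60,140,186,192,198,204,210]: print(r,g[r,225:290].astype(int).tolist())
E
```

```text
t: 9.87
tool_pos: [0.5036, 0.1377, 0.1678]
orientation: [2.483, 1.925, 0.0]
force: [0.2, -0.5, -1.9]
opening: 0.0135
t 9.87 pos [0.5036 0.1377 0.1678] rv [2.4830e+00 1.9245e+00 4.0000e-04] q6 [ 0.169 -0.043  1.781  0.     1.404  0.421] F [ 0.23 -0.46 -1.88] T [-0.069 -0.041  0.002] op 0.0135
60 [160, 137, 103, 104, 105, 106, 101, 101, 147, 226, 243, 240, 238, 237, 235, 232, 233, 233, 233, 238, 231, 187, 189, 232, 232, 232, 232, 232, 230, 229, 230, 229, 229, 231, 231, 230, 229, 229, 233, 218, 176, 172, 177, 173, 154, 137, 138, 138, 139, 141, 128, 153, 216, 239, 238, 239, 239, 239, 238, 236, 235, 234, 236, 243, 227]
140 [103, 104, 106, 103, 104, 106, 106, 105, 102, 94, 148, 195, 186, 175, 170, 166, 165, 166, 169, 164, 166, 155, 125, 124, 152, 152, 154, 154, 152, 153, 155, 154, 155, 150, 150, 151, 148, 147, 148, 149, 149, 157, 166, 153, 134, 132, 134, 138, 137, 118, 160, 234, 242, 240, 238, 238, 239, 238, 215, 170, 178, 178, 137, 92, 92]
186 [148, 150, 151, 150, 134, 116, 103, 95, 92, 91, 96, 137, 171, 163, 153, 150, 148, 146, 153, 150, 147, 132, 98, 63, 49, 49, 50, 51, 50, 46, 46, 49, 
[... 650 characters left out ...]
77, 76, 76, 86, 92, 132, 196, 219, 217, 213, 209, 207, 210, 212, 220, 223, 210, 168, 129, 126, 127]
204 [131, 131, 128, 130, 132, 125, 99, 74, 75, 72, 72, 145, 220, 235, 219, 203, 204, 204, 211, 204, 160, 115, 102, 69, 48, 45, 57, 66, 69, 65, 66, 64, 65, 64, 66, 67, 65, 64, 65, 66, 63, 63, 63, 64, 65, 69, 75, 90, 103, 139, 198, 220, 216, 212, 210, 208, 210, 213, 225, 229, 198, 140, 124, 127, 128]
210 [131, 133, 131, 132, 133, 125, 101, 75, 74, 73, 74, 150, 222, 229, 209, 202, 203, 205, 208, 178, 123, 121, 103, 63, 39, 54, 66, 67, 66, 65, 65, 65, 64, 65, 66, 66, 67, 64, 65, 66, 62, 67, 62, 63, 65, 64, 70, 98, 112, 142, 202, 221, 217, 210, 210, 210, 208, 212, 219, 222, 180, 125, 123, 124, 126]
```

View pics/i3.png

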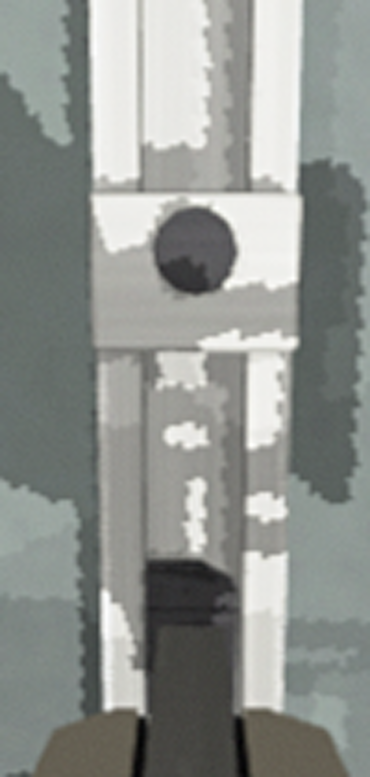

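```bash
python3 -m creep '[[0,0.0008,0,0,255],[0,0,0.003,0,255],[0,0,0.003,0,255],[0,0,0.002,0,255],[0,0,0,0,255],[0,0,0,0,255],[0,0,0,0,255]]'; python3 - <<'E'
from h import *
s=st();im=read_camera('wrist');cv2.imwrite('pics/j.png',im[:,:,::-1])
crop(im,209,30,309,240,3.7,'pics/j3.png')
g=im.astype(int).mean(2)
for r in [186,192,198,204,210]: print(r,g[r,225:290].astype(int).tolist())
F=[]
for i in range(3):
    read_camera('top'); F.append(read_state()['force'])
print(np.round(F,2))
E
```

```text
t: 10.5
tool_pos: [0.5043, 0.1375, 0.1596]
orientation: [-2.483, -1.925, 0.0]
force: [0.8, 0.1, -1.1]
opening: 0.0139
t 10.5 pos [0.5043 0.1375 0.1596] rv [-2.4829e+00 -1.9246e+00  2.0000e-04] q6 [ 0.168 -0.035  1.788  0.     1.389  0.42 ] F [ 0.77  0.08 -1.08] T [-0.067 -0.069 -0.017] op 0.0139
186 [151, 151, 153, 148, 120, 94, 93, 95, 93, 128, 157, 155, 153, 149, 150, 147, 149, 153, 149, 145, 143, 116, 96, 80, 48, 50, 51, 50, 50, 49, 49, 48, 49, 46, 47, 45, 42, 42, 38, 36, 33, 31, 42, 49, 46, 48, 64, 96, 103, 152, 227, 239, 236, 233, 231, 233, 232, 235, 235, 234, 226, 186, 144, 145, 145]
192 [135, 139, 141, 116, 76, 72, 76, 82, 95, 148, 203, 195, 151, 146, 151, 146, 150, 153, 146, 145, 140, 118, 101, 95, 49, 45, 48, 49, 51, 49, 50, 48, 49, 50, 47, 49, 51, 46, 50, 49, 51, 52, 71, 86, 89, 87, 86, 89, 95, 159, 228, 239, 234, 232, 231, 231, 230, 231, 235, 235, 219, 172, 147, 149, 148]
198 [130, 131, 130, 111, 77, 73, 77, 73, 76, 153, 222, 234, 228, 227, 230, 200, 149, 146, 146, 144, 139, 127, 139, 127, 52, 45, 49, 50, 47, 40, 40, 39, 38, 39, 37, 40, 44, 47, 47, 55, 70, 70, 70, 72, 75, 75, 80, 93, 93, 142, 202, 220, 216, 212, 210, 209, 209, 211, 225, 230, 202, 156, 133, 133, 140]
204 [129, 132, 132, 110, 76, 72, 75, 75, 73, 119, 184, 216, 215, 209, 220, 227, 223, 217, 214, 210, 172, 108, 137, 129, 54, 48, 60, 67, 68, 64, 62, 65, 64, 67, 67, 66, 64, 66, 65, 65, 65, 65, 64, 64, 66, 73, 74, 89, 105, 151, 203, 220, 216, 212, 210, 211, 210, 221, 231, 225, 185, 135, 125, 127, 128]
210 [131, 134, 129, 110, 77, 72, 75, 74, 73, 114, 192, 226, 216, 205, 205, 204, 205, 211, 206, 174, 114, 108, 135, 123, 44, 51, 67, 70, 70, 69, 67, 64, 65, 65, 67, 67, 65, 66, 64, 64, 66, 65, 63, 65, 64, 66, 71, 89, 113, 163, 210, 219, 215, 211, 210, 209, 209, 220, 234, 231, 184, 134, 130, 132, 140]
[[-0.46  0.47 -1.77]
 [-0.15 -0.41 -2.28]
 [ 0.48 -0.   -1.59]]
```

View pics/j3.png

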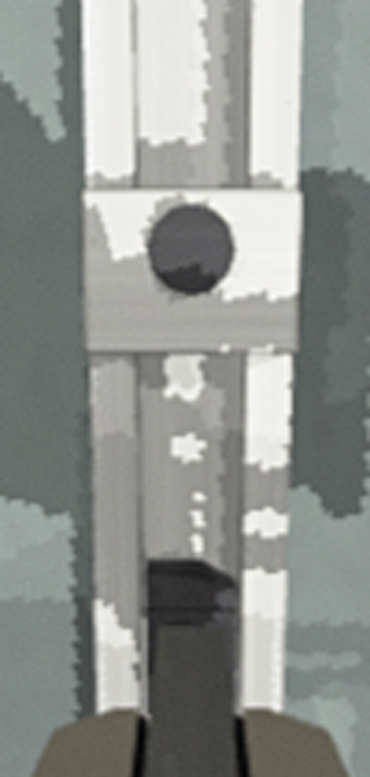

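Centred now: the nut's centre column is 260.5 and the strut's 260.4. I'll lower it gently, watching the force.

```bash
python3 -m creep '[[0,0,0.0025,0,255],[0,0,0.0025,0,255],[0,0,0.0025,0,255],[0,0,0.0025,0,255],[0,0,0,0,255],[0,0,0,0,255]]'; python3 - <<'E'
from h import *
s=st();F=[]
for i in range(5):
    read_camera('top'); s=read_state();F.append(np.r_[s['force'],s['tool_pos']])
print(np.mean(F,0).round(4))
E
```

```text
t: 11.2
tool_pos: [0.5041, 0.1375, 0.1493]
orientation: [-2.483, -1.925, 0.001]
force: [0.2, 0.0, -1.8]
opening: 0.0137
t 11.2 pos [0.5041 0.1375 0.1493] rv [-2.4828e+00 -1.9245e+00  8.0000e-04] q6 [ 0.168 -0.026  1.799 -0.     1.369  0.42 ] F [ 0.18  0.01 -1.81] T [-0.021 -0.051 -0.045] op 0.0137
[-0.1393  0.2634 -1.5072  0.5044  0.1375  0.1497]
```

```bash
python3 -m creep '[[0,0,0.002,0,255],[0,0,0.002,0,255],[0,0,0.002,0,255],[0,0,0,0,255],[0,0,0,0,255]]'; python3 - <<'E'
from h import *
F=[]
for i in range(4):
    read_camera('top'); s=read_state();F.append(np.r_[s['force'],s['tool_pos']])
print(np.mean(F,0).round(4))
im=read_camera('wrist');crop(im,209,30,309,240,3.7,'pics/k3.png')
E
```

```text
t: 11.87
tool_pos: [0.5046, 0.1376, 0.1438]
orientation: [2.483, 1.924, 0.001]
force: [0.9, 0.8, 0.6]
opening: 0.0135
[1.0103 0.5549 0.4679 0.5046 0.1376 0.1439]
```

View pics/k3.png

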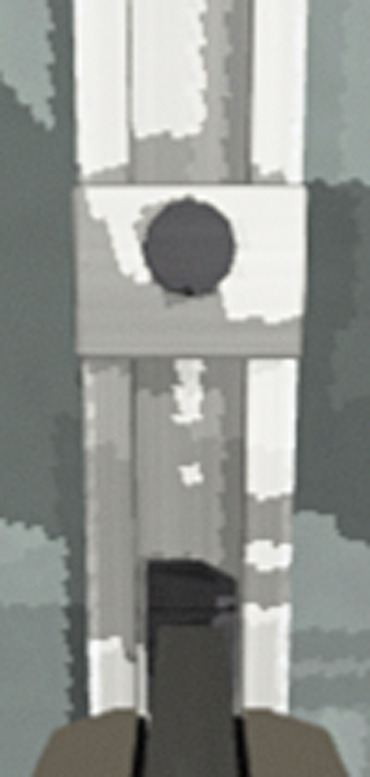

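Force rise is consistent with the spring (2.2 N after about 4.5 mm). I'll keep pressing.

```bash
python3 -m creep '[[0,0,0.002,0,255],[0,0,0.002,0,255],[0,0,0.002,0,255],[0,0,0.002,0,255],[0,0,0,0,255],[0,0,0,0,255]]'; python3 - <<'E'
from h import *
F=[]
for i in range(4):
    read_camera('top'); s=read_state();F.append(np.r_[s['force'],s['wrist_torque'],s['tool_pos']])
print(np.mean(F,0).round(4))
E
```

```text
t: 12.62
tool_pos: [0.5046, 0.1376, 0.1358]
orientation: [2.483, 1.925, 0.001]
force: [0.6, 0.8, 4.0]
opening: 0.0138
[ 1.6217  0.2569  4.113   0.0309 -0.4385  0.0243  0.5046  0.1376  0.1359]
```

```bash
python3 -m creep '[[0,0,0.002,0,255],[0,0,0.002,0,255],[0,0,0.0017,0,255],[0,0,0,0,255],[0,0,0,0,255]]'; python3 - <<'E'
from h import *
F=[]
for i in range(4):
    read_camera('top'); s=read_state();F.append(np.r_[s['force'],s['wrist_torque'],s['tool_pos']])
print(np.mean(F,0).round(4))
im=read_camera('wrist');crop(im,209,30,309,240,3.7,'pics/l3.png')
p=camera_params('wrist');cv2.imwrite('pics/l.png',im[:,:,::-1])
print([ (q,[ (np.round(d['pixel'],1).tolist(),round(d['confidence'],2)) for d in tip_of('wrist',q)]) for q in ['stop','stop_face']])
E
```

```text
t: 13.23
tool_pos: [0.5046, 0.1376, 0.1301]
orientation: [2.483, 1.924, 0.001]
force: [1.0, 0.1, 5.5]
opening: 0.0135
[ 7.7760e-01  1.0830e-01  5.6352e+00 -5.1000e-03 -3.2710e-01  1.6100e-02
  5.0460e-01  1.3760e-01  1.3020e-01]
[('stop', [([262.5, 104.6], 0.67)]), ('stop_face', [([258.7, 126.9], 0.75)])]
```

View pics/l3.png

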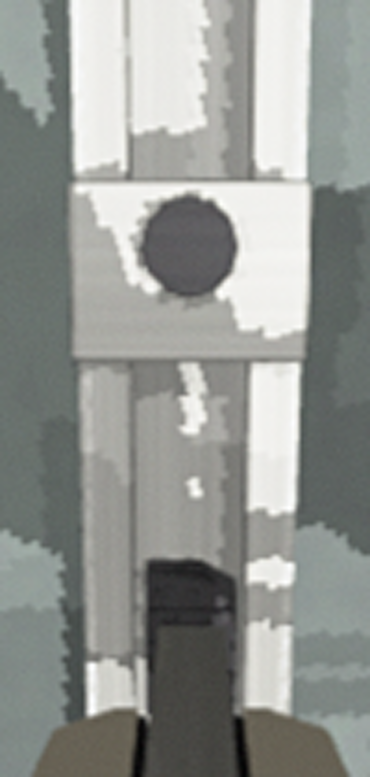

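```bash
python3 -m creep '[[0,0,0.0015,0,255],[0,0,0,0,255],[0,0,0,0,255],[0,0,0,0.04,255],[0,0,0,0.06,255],[0,0,0,0.08,255],[0,0,0,0.08,255],[0,0,0,0.08,255],[0,0,0,0.08,255],[0,0,0,0,255],[0,0,0,0,255]]'; python3 - <<'E'
from h import *
F=[]
for i in range(3):
    read_camera('top'); s=read_state();F.append(np.r_[s['force'],s['wrist_torque'],s['tool_pos']])
print(np.mean(F,0).round(4)); print('yaw',np.degrees(2*np.arctan2(s['orientation'][1],s['orientation'][0]))%360,s['opening'])
im=read_camera('wrist');cv2.imwrite('pics/m.png',im[:,:,::-1])
E
```

```text
t: 14.5
tool_pos: [0.5047, 0.1375, 0.1289]
orientation: [2.83, 1.364, 0.001]
force: [0.7, -0.0, 7.1]
opening: 0.0132
[ 0.9378 -0.258   6.9331 -0.114  -0.2529 -0.0101  0.5047  0.1375  0.1288]
yaw 51.49221635318621 0.01376764056170214
```

View pics/m.png

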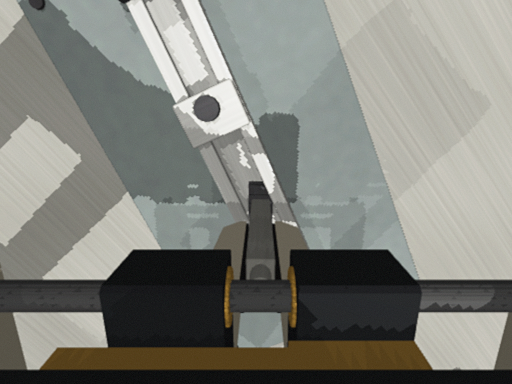

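```bash
python3 - <<'E'
import cv2
im=cv2.imread('pics/m.png')
cv2.imwrite('pics/m2.png',cv2.resize(im[90:285,195:325],None,fx=4,fy=4,interpolation=cv2.INTER_CUBIC)[:800][:600])
E
```

```text
(no output)
```

View pics/m2.png

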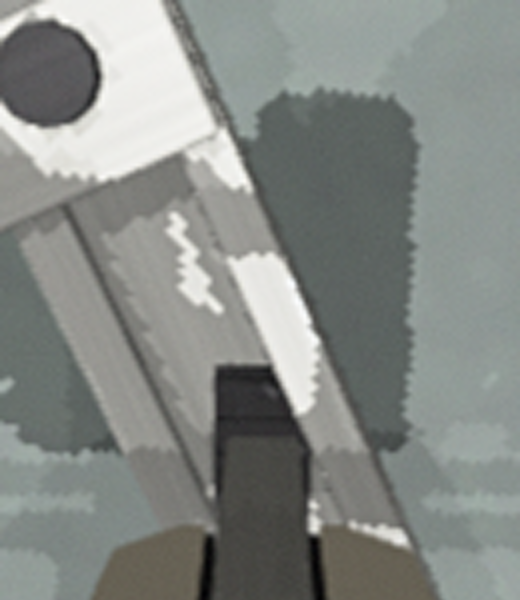

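The lip now hides the nut's right corner, so the nut is turning under the lips. I'll continue the turn.

```bash
python3 -m creep '[[0,0,0,0.08,255],[0,0,0,0.11,255],[0,0,0,0.11,255],[0,0,0,0.11,255],[0,0,0,0.11,255],[0,0,0,0.11,255],[0,0,0,0.11,255],[0,0,0,0.11,255],[0,0,0,0.11,255],[0,0,0,0.1,255],[0,0,0,0.06,255],[0,0,0,0.02,255]]';python3 -m creep '[[0,0,0,0,255],[0,0,0,0,255],[0,0,0,0,255]]'; python3 - <<'E'
from h import *
F=[]
for i in range(3):
    read_camera('top'); s=read_state();F.append(np.r_[s['force'],s['wrist_torque'],s['tool_pos']])
print(np.mean(F,0).round(4)); print('yaw',np.degrees(2*np.arctan2(s['orientation'][1],s['orientation'][0]))%360,s['opening'])
im=read_camera('wrist');cv2.imwrite('pics/n.png',im[:,:,::-1])
im=read_camera('scene');crop(im,225,100,365,220,5,'pics/n4.png')
E
```

```text
t: 15.7
tool_pos: [0.5046, 0.137, 0.1288]
orientation: [3.117, -0.384, 0.001]
force: [1.2, -2.7, 6.8]
opening: 0.0138
t: 15.95
tool_pos: [0.5047, 0.1371, 0.1288]
orientation: [3.118, -0.378, 0.001]
force: [0.4, -2.2, 6.8]
opening: 0.0137
[ 0.7453 -2.0183  6.7891 -0.4049 -0.1671  0.0126  0.5046  0.1371  0.1288]
yaw 346.1741538447301 0.013912685583692658
```

View pics/n.png

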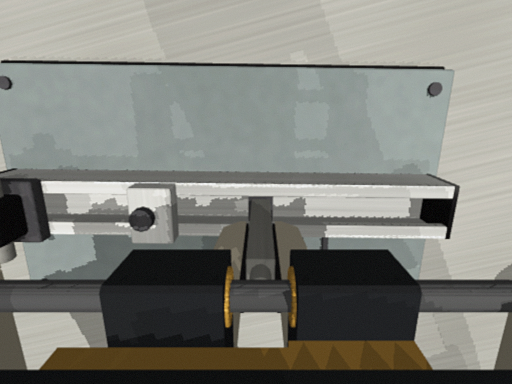

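View pics/n4.png

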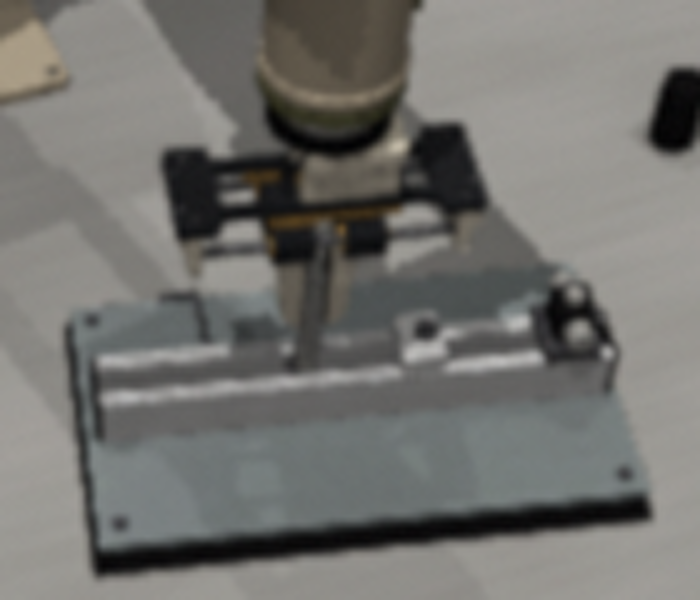

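The strut is now across the view: stop block at (150,210), post at (260,210), nut beneath both lips. I'll fine-turn the last 0.7° and ease up.

```bash
python3 -m creep '[[0,0,0,0.012,255],[0,0,-0.002,0,255],[0,0,-0.002,0,255],[0,0,-0.002,0,255],[0,0,-0.002,0,255],[0,0,-0.002,0,255],[0,0,-0.001,0,255],[0,0,0,0,255],[0,0,0,0,255]]'; python3 - <<'E'
from h import *
F=[]
for i in range(3):
    read_camera('top'); s=read_state();F.append(np.r_[s['force'],s['wrist_torque'],s['tool_pos']])
print(np.mean(F,0).round(4)); print('yaw',np.degrees(2*np.arctan2(s['orientation'][1],s['orientation'][0]))%360,s['opening'])
E
```

```text
t: 16.95
tool_pos: [0.5045, 0.1371, 0.1393]
orientation: [3.116, -0.397, 0.001]
force: [4.2, -2.6, 0.4]
opening: 0.0141
[ 4.5211 -2.9692 -0.2494 -0.7838 -1.1115  0.0518  0.5045  0.1371  0.1392]
yaw 345.4944035900657 0.013754934065652199
```

```bash
python3 -m creep '[[0.001,0,0,0,255],[0,0,0,0,255],[0,0,0,0,255]]'; python3 - <<'E'
from h import *
F=[]
for i in range(3):
    read_camera('top'); s=read_state();F.append(np.r_[s['force'],s['wrist_torque'],s['tool_pos']])
print(np.mean(F,0).round(4))
E
```

```text
t: 17.35
tool_pos: [0.5049, 0.1371, 0.1391]
orientation: [3.116, -0.397, -0.002]
force: [1.0, -3.4, 0.7]
opening: 0.014
[ 0.7704 -3.5726  1.8978 -0.7671 -0.0779  0.0462  0.5049  0.1371  0.1392]
```

```bash
python3 -m creep '[[0,0,-0.001,0,255],[0,0,-0.001,0,255],[0,0,-0.001,0,255],[0,0,0,0,255],[0,0,0,0,255]]'; python3 - <<'E'
from h import *
F=[]
for i in range(3):
    read_camera('top'); s=read_state();F.append(np.r_[s['force'],s['wrist_torque'],s['tool_pos']])
print(np.mean(F,0).round(4))
im=read_camera('wrist');cv2.imwrite('pics/o.png',im[:,:,::-1])
E
```

```text
t: 17.92
tool_pos: [0.505, 0.1372, 0.1422]
orientation: [3.116, -0.397, -0.001]
force: [-1.1, -4.3, -0.0]
opening: 0.0135
[-0.4147 -3.7908  0.2802 -0.9155  0.2179  0.0068  0.505   0.1372  0.1422]
```

View pics/o.png

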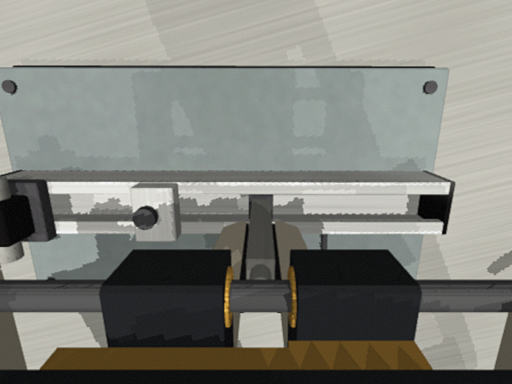

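```bash
python3 -m creep '[[0,0,-0.001,0,255],[0,0,-0.001,0,255],[0,0,0,0,255],[0,0,0,0,255]]'; python3 - <<'E'
from h import *
F=[]
for i in range(3):
    read_camera('top'); s=read_state();F.append(np.r_[s['force'],s['wrist_torque'],s['tool_pos']])
print(np.mean(F,0).round(4))
E
```

```text
t: 18.45
tool_pos: [0.505, 0.1372, 0.1442]
orientation: [3.116, -0.397, -0.001]
force: [-2.1, -3.6, -2.7]
opening: 0.0136
[-1.7553 -3.8482 -1.6495 -1.0126  0.4678  0.0175  0.505   0.1372  0.1442]
```

Caught: the last 2 mm of lift changed the force at the deck's own stiffness, and the reading is now about the post's weight. Now slide toward the stop (tool −y).

```bash
python3 -m creep '[[0,-0.001,0,0,255],[0,-0.002,0,0,255],[0,-0.003,0,0,255],[0,-0.003,0,0,255],[0,-0.003,0,0,255],[0,0,0,0,255]]'; python3 - <<'E'
from h import *
F=[];u=np.array([.25117,.96794]);nn=np.array([-.96794,.25117])
for i in range(3):
    read_camera('top'); s=read_state();f=s['force'];F.append(np.r_[f[:2]@u,f[:2]@nn,f[2],s['wrist_torque'],s['tool_pos'][:2]@u,s['tool_pos'][:2]@nn,s['tool_pos'][2]])
print('Fu,Fn,Fz,T,u,n,z',np.mean(F,0).round(4))
im=read_camera('wrist');cv2.imwrite('pics/p.png',im[:,:,::-1])
E
```

```text
t: 19.1
tool_pos: [0.5083, 0.149, 0.1443]
orientation: [3.116, -0.396, -0.0]
force: [-0.7, -3.4, -2.6]
opening: 0.014
Fu,Fn,Fz,T,u,n,z [-3.5115e+00 -3.2800e-02 -1.9415e+00 -9.4600e-01  3.1440e-01 -4.0000e-04
  2.7180e-01 -4.5460e-01  1.4440e-01]
```

View pics/p.png

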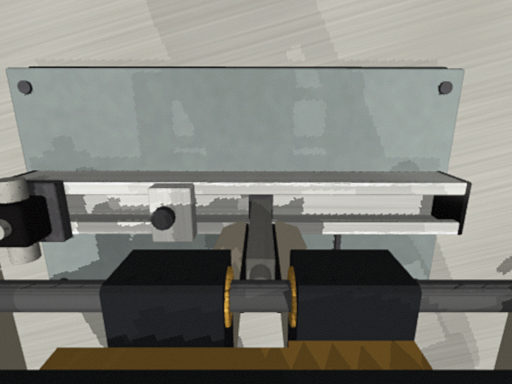

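Sliding freely: the post moved 12 mm and the stop face moved from column 178 to 195. About 40 mm remain.

```bash
python3 -m creep '[[0,-0.002,0,0,255],[0,-0.003,0,0,255],[0,-0.004,0,0,255],[0,-0.004,0,0,255],[0,-0.004,0,0,255],[0,-0.004,0,0,255],[0,-0.004,0,0,255],[0,-0.003,0,0,255],[0,-0.002,0,0,255],[0,0,0,0,255]]'; python3 - <<'E'
from h import *
F=[];u=np.array([.25117,.96794]);nn=np.array([-.96794,.25117])
for i in range(3):
    read_camera('top'); s=read_state();f=s['force'];F.append(np.r_[f[:2]@u,f[:2]@nn,f[2],s['wrist_torque'],s['tool_pos'][:2]@u,s['tool_pos'][:2]@nn,s['tool_pos'][2]])
print('Fu,Fn,Fz,T,u,n,z',np.mean(F,0).round(4))
im=read_camera('wrist');cv2.imwrite('pics/q.png',im[:,:,::-1]);crop(im,140,150,320,270,4,'pics/q2.png')
E
```

```text
t: 20.13
tool_pos: [0.5158, 0.178, 0.1443]
orientation: [3.116, -0.396, -0.0]
force: [-0.4, -4.1, -2.0]
opening: 0.0138
Fu,Fn,Fz,T,u,n,z [-4.1611 -0.0919 -2.139  -1.0279  0.345  -0.028   0.3018 -0.4545  0.1444]
```

View pics/q2.png

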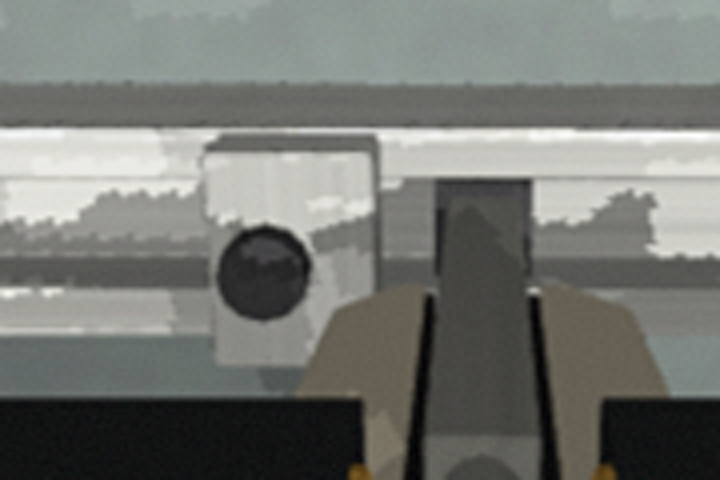

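Gap to the stop is about 10–13 mm. I'll go 8 mm, then take fine steps while watching the force.

```bash
cat > f.py <<'E'
from h import *
F=[];u=np.array([.25117,.96794]);nn=np.array([-.96794,.25117])
for i in range(3):
    read_camera('top'); s=read_state();f=s['force'];F.append(np.r_[f[:2]@u,f[:2]@nn,f[2],s['wrist_torque'],s['tool_pos'][:2]@u,s['tool_pos'][:2]@nn,s['tool_pos'][2]])
print('Fu,Fn,Fz,T,u,n,z',np.mean(F,0).round(4),s['t'])
E
python3 -m creep '[[0,-0.002,0,0,255],[0,-0.002,0,0,255],[0,-0.002,0,0,255],[0,-0.002,0,0,255],[0,0,0,0,255]]'; python3 f.py
python3 -m creep '[[0,-0.001,0,0,255],[0,0,0,0,255]]'
```

```text
t: 20.75
tool_pos: [0.5178, 0.1856, 0.1444]
orientation: [3.116, -0.397, -0.0]
force: [-0.7, -4.6, -2.0]
opening: 0.0139
Fu,Fn,Fz,T,u,n,z [-4.8401 -0.225  -2.2448 -1.1635  0.3374  0.0397  0.3097 -0.4546  0.1444] 20.9
t: 21.07
tool_pos: [0.518, 0.1864, 0.1444]
orientation: [3.116, -0.397, -0.0]
force: [-1.6, -4.5, -1.7]
opening: 0.014
```

```bash
python3 f.py;python3 - <<'E'
from h import *
im=read_camera('wrist');cv2.imwrite('pics/r.png',im[:,:,::-1]);crop(im,140,150,320,270,4,'pics/r2.png')
E
```

```text
Fu,Fn,Fz,T,u,n,z [-5.9126 -0.0629 -2.1482 -1.2846  0.3843  0.0287  0.3105 -0.4546  0.1444] 21.2167
```

View pics/r2.png

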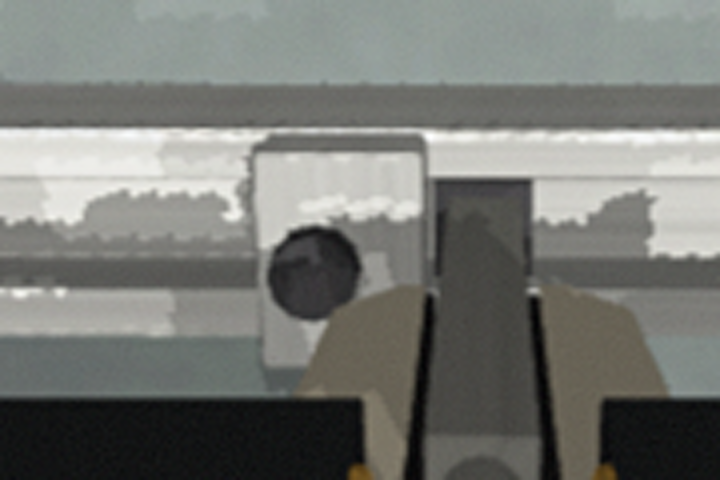

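About 1.5 mm gap remains (stop edge at crop column 428, bar edge at 437). Half-millimetre steps now.

```bash
python3 -m creep '[[0,-0.0007,0,0,255],[0,0,0,0,255]]'; python3 f.py; 
```

```text
t: 21.43
tool_pos: [0.5182, 0.187, 0.1444]
orientation: [3.116, -0.397, -0.0]
force: [-1.5, -5.8, -2.4]
opening: 0.0139
Fu,Fn,Fz,T,u,n,z [-5.4643 -0.1694 -2.278  -1.3535  0.3764  0.0061  0.3112 -0.4546  0.1444] 21.5833
```

```bash
python3 -m creep '[[0,-0.0005,0,0,255],[0,0,0,0,255]]'; python3 f.py; 
```

```text
t: 21.75
tool_pos: [0.5183, 0.1875, 0.1443]
orientation: [3.116, -0.397, -0.0]
force: [-1.6, -5.8, -1.6]
opening: 0.0142
Fu,Fn,Fz,T,u,n,z [-5.3996e+00  2.6650e-01 -2.0467e+00 -1.3565e+00  3.8390e-01  2.6000e-03
  3.1160e-01 -4.5460e-01  1.4430e-01] 21.9
```

```bash
python3 -m creep '[[0,-0.0005,0,0,255],[0,0,0,0,255]]'; python3 f.py;python3 - <<'E'
from h import *
im=read_camera('wrist');cv2.imwrite('pics/s.png',im[:,:,::-1]);crop(im,140,150,320,270,4,'pics/s2.png')
E
```

```text
t: 22.07
tool_pos: [0.5184, 0.1879, 0.1444]
orientation: [3.116, -0.397, -0.0]
force: [-1.1, -5.3, -2.5]
opening: 0.0141
Fu,Fn,Fz,T,u,n,z [-6.3635e+00  9.8200e-02 -1.8891e+00 -1.3812e+00  3.3920e-01  5.1000e-03
  3.1210e-01 -4.5460e-01  1.4440e-01] 22.2167
```

View pics/s2.png

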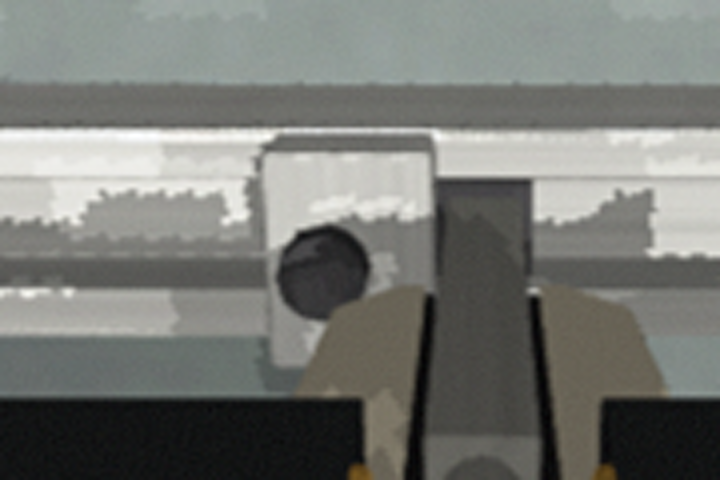

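```bash
python3 -m creep '[[0,-0.0004,0,0,255],[0,0,0,0,255]]'; python3 f.py
```

```text
t: 22.43
tool_pos: [0.5185, 0.1883, 0.1443]
orientation: [3.116, -0.397, -0.0]
force: [0.0, -5.5, -1.8]
opening: 0.014
Fu,Fn,Fz,T,u,n,z [-5.6043  0.1778 -1.522  -1.3685  0.3887  0.0169  0.3125 -0.4546  0.1443] 22.5833
```

```bash
python3 -m creep '[[0,-0.0004,0,0,255],[0,0,0,0,255]]'; python3 f.py
```

```text
t: 22.75
tool_pos: [0.5186, 0.1887, 0.1444]
orientation: [3.116, -0.397, -0.0]
force: [-1.0, -5.4, -1.9]
opening: 0.014
Fu,Fn,Fz,T,u,n,z [-5.5762  0.0895 -1.8717 -1.3531  0.3609 -0.0117  0.3129 -0.4546  0.1444] 22.9
```

```bash
python3 -m creep '[[0,-0.0005,0,0,255],[0,0,0,0,255]]'; python3 f.py
```

```text
t: 23.07
tool_pos: [0.5188, 0.1892, 0.1444]
orientation: [3.116, -0.397, -0.0]
force: [-1.3, -5.2, -2.2]
opening: 0.0139
Fu,Fn,Fz,T,u,n,z [-5.5882e+00  2.9000e-03 -2.3468e+00 -1.3349e+00  3.7420e-01 -1.1900e-02
  3.1340e-01 -4.5460e-01  1.4440e-01] 23.2167
```

```bash
python3 -m creep '[[0,-0.0005,0,0,255],[0,0,0,0,255]]'; python3 f.py;python3 - <<'E'
from h import *
im=read_camera('wrist');cv2.imwrite('pics/t.png',im[:,:,::-1]);crop(im,140,150,320,270,4,'pics/t2.png')
E
```

```text
t: 23.38
tool_pos: [0.5189, 0.1897, 0.1444]
orientation: [3.116, -0.397, -0.0]
force: [-2.2, -5.9, -1.6]
opening: 0.0137
Fu,Fn,Fz,T,u,n,z [-5.7041  0.162  -1.7225 -1.3683  0.3523  0.0206  0.3139 -0.4546  0.1444] 23.5333
```

View pics/t2.png

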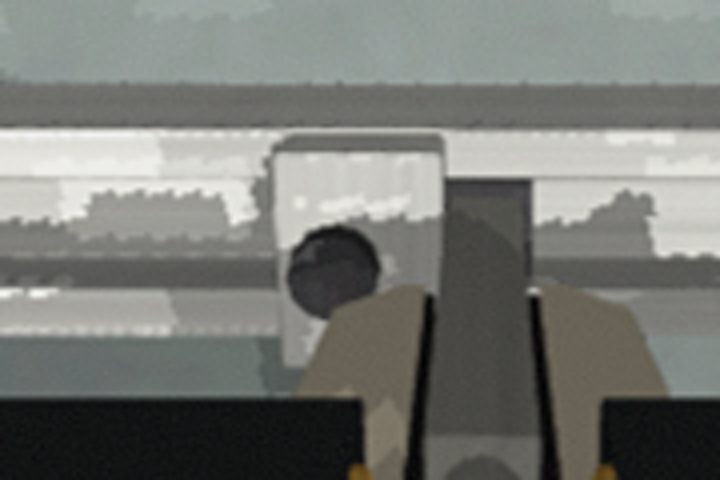

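The stop's top edge (crop column 445) now reaches the bar's flat, so contact is near. Small steps.

```bash
python3 -m creep '[[0,-0.0004,0,0,255],[0,0,0,0,255]]'; python3 f.py
```

```text
t: 23.75
tool_pos: [0.5189, 0.1898, 0.1443]
orientation: [3.115, -0.397, -0.001]
force: [-1.1, -6.0, -1.7]
opening: 0.0138
Fu,Fn,Fz,T,u,n,z [-7.336  -0.3849 -1.8203 -1.6417  0.4029  0.0127  0.314  -0.4546  0.1443] 23.9
```

```bash
python3 -m creep '[[0,-0.0004,0,0,255],[0,0,0,0,255]]'; python3 f.py
```

```text
t: 24.07
tool_pos: [0.5189, 0.1898, 0.1442]
orientation: [3.115, -0.397, -0.001]
force: [-1.8, -8.7, -3.2]
opening: 0.0139
Fu,Fn,Fz,T,u,n,z [-8.5065 -0.2592 -1.4182 -1.8831  0.4157  0.0248  0.3141 -0.4546  0.1442] 24.2167
```

```bash
python3 -m creep '[[0,-0.0004,0,0,255],[0,0,0,0,255]]'; python3 f.py
```

```text
t: 24.38
tool_pos: [0.5189, 0.1899, 0.1441]
orientation: [3.114, -0.397, -0.001]
force: [-2.8, -8.7, -1.1]
opening: 0.0139
Fu,Fn,Fz,T,u,n,z [-9.8948 -0.4355 -1.865  -2.1619  0.4703  0.0308  0.3142 -0.4546  0.1441] 24.5333
```

```bash
python3 -m creep '[[0,-0.0004,0,0,255],[0,0,0,0,255]]'; python3 f.py;python3 - <<'E'
from h import *
im=read_camera('wrist');cv2.imwrite('pics/u.png',im[:,:,::-1])
E
```

```text
t: 24.7
tool_pos: [0.5189, 0.19, 0.144]
orientation: [3.113, -0.397, -0.002]
force: [-2.2, -11.7, -1.6]
opening: 0.0136
Fu,Fn,Fz,T,u,n,z [-11.2793  -0.4553  -1.2889  -2.4108   0.5528   0.0522   0.3142  -0.4546
   0.144 ] 24.85
```

View pics/u.png

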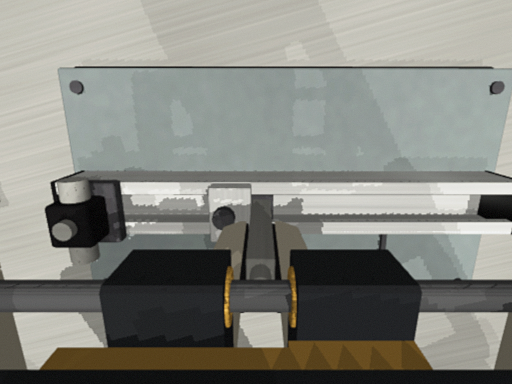

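Butted firmly: the tool stopped at u = 0.314 while the force rose from 5.6 to 11.3 N, below the 15 N slip limit. Before letting go I'll check the stop block against its drive-head spacing.

```bash
python3 -m creep '[[0,0,0,0,230],[0,0,0,0,210],[0,0,0,0,190],[0,0,0,0,170],[0,0,0,0,150],[0,0,0,0,140],[0,0,0,0,140],[0,0,0,0,140],[0,0,0,0,140]]'; python3 f.py; python3 - <<'E'
from h import *
im=read_camera('wrist');cv2.imwrite('pics/v.png',im[:,:,::-1]);st()
E
```

```text
t: 25.65
tool_pos: [0.5194, 0.1917, 0.1446]
orientation: [-3.116, 0.396, -0.0]
force: [0.2, -0.4, 0.2]
opening: 0.042
Fu,Fn,Fz,T,u,n,z [ 0.0283  0.0063  0.3224  0.0856  0.007  -0.0006  0.316  -0.4546  0.1445] 25.8
t 25.85 pos [0.5193 0.1916 0.1444] rv [-3.1164e+00  3.9670e-01  1.0000e-04] q6 [0.261 0.062 1.719 0.    1.361 2.085] F [0.71 0.04 0.39] T [ 0.062 -0.028  0.009] op 0.0417
```

View pics/v.png

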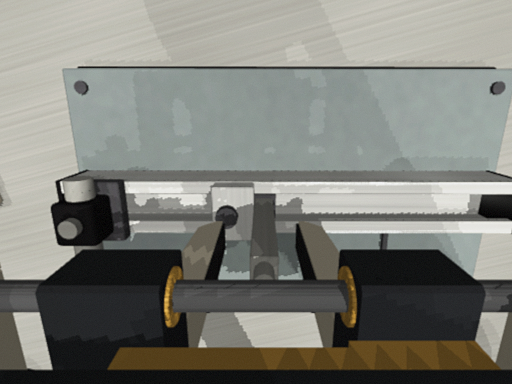

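The fingers are open (42 mm) with the bar standing free between them against the stop. I'll retreat straight up.

```bash
python3 -m creep '[[0,0,-0.005,0,140],[0,0,-0.015,0,140],[0,0,-0.02,0,140],[0,0,-0.02,0,140],[0,0,-0.02,0,140],[0,0,-0.02,0,140],[0,0,-0.02,0,140],[0,0,-0.01,0,140],[-0.02,0,0,0,140],[-0.03,0,0,0,140],[-0.03,0,0,0,140],[0,0,0,0,140]]'; python3 - <<'E'
from h import *
st();p=camera_params('wrist');im=read_camera('wrist');cv2.imwrite('pics/w.png',im[:,:,::-1])
for q,z in [('nut_post',.0755),('stop',.0795),('stop_face',.0875),('bar_grip',.1505),('rail',.0795)]:
  for d in tip_of('wrist',q)[:2]:
    X=atz('wrist',d['pixel'],z,p);print(q,np.round(d['pixel'],1),round(d['confidence'],2),X.round(4),'u',(X[:2]@[.25117,.96794]).round(4),(X[:2]@[-.96794,.25117]).round(4))
im=read_camera('scene');crop(im,225,100,365,220,5,'pics/w4.png')
im=read_camera('top');crop(im,150,135,290,235,5,'pics/w5.png')
E
```

```text
t: 26.85
tool_pos: [0.4383, 0.2127, 0.2741]
orientation: [-3.117, 0.394, 0.003]
force: [-0.4, 0.4, 0.4]
opening: 0.0419
t 26.85 pos [0.4383 0.2127 0.2741] rv [-3.1165  0.394   0.0034] q6 [ 3.460e-01 -1.920e-01  1.723e+00  1.000e-03  1.612e+00  2.168e+00] F [-0.43  0.43  0.37] T [0.064 0.026 0.022] op 0.0419
nut_post [259.4  97.9] 0.85 [0.5193 0.1926 0.0755] u 0.3168 -0.4543
stop [242.9  98.9] 0.71 [0.5228 0.2105 0.0795] u 0.3351 -0.4531
stop_face [255.1  94.3] 0.59 [0.5238 0.1961 0.0875] u 0.3214 -0.4578
bar_grip [261.2  96. ] 0.69 [0.5189 0.1908 0.1505] u 0.315 -0.4543
rail [282.6 100.1] 0.91 [0.5106 0.1682 0.0795] u 0.2911 -0.452
```

View pics/w.png

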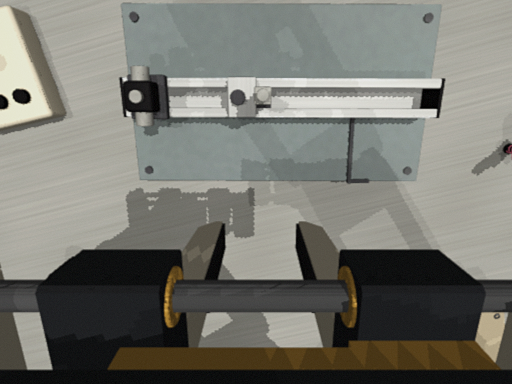

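View pics/w4.png

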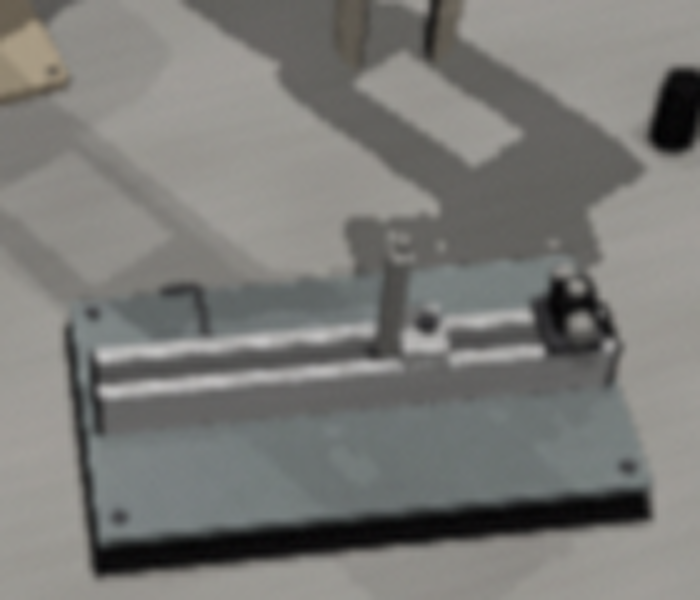

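View pics/w5.png

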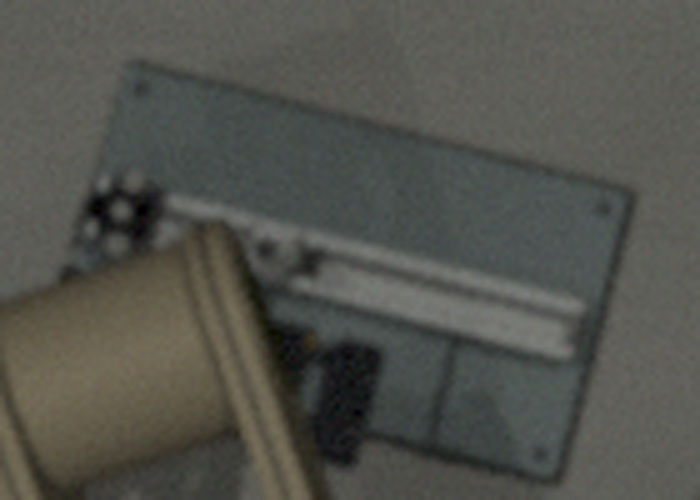

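```bash
python3 - <<'E'
from h import *
im=cv2.imread('pics/w.png')[:,:,::-1];crop(im,200,50,320,140,6,'pics/w6.png')
a=cv2.imread('pics/a_scene.png')[:,:,::-1];b=read_camera('scene')
x=np.hstack([cv2.resize(i[145:200,285:345,::-1],None,fx=6,fy=6,interpolation=cv2.INTER_CUBIC) for i in (a,b)]);cv2.imwrite('pics/x.png',x)
E
```

```text
(no output)
```

View pics/w6.png

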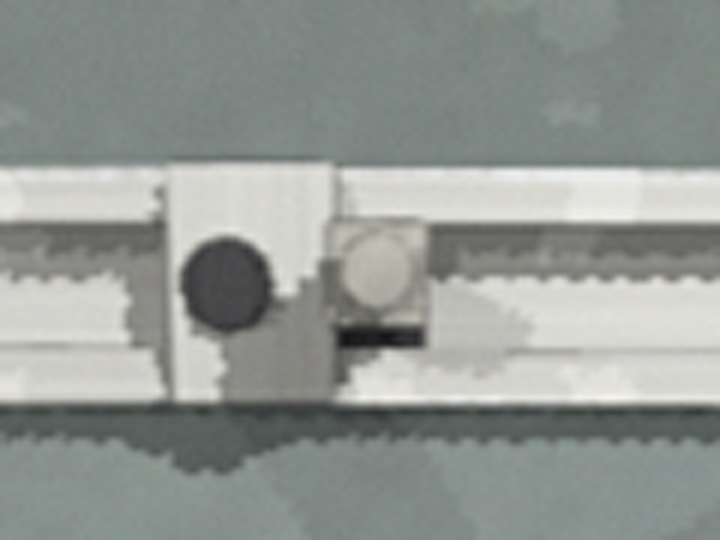

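View pics/x.png

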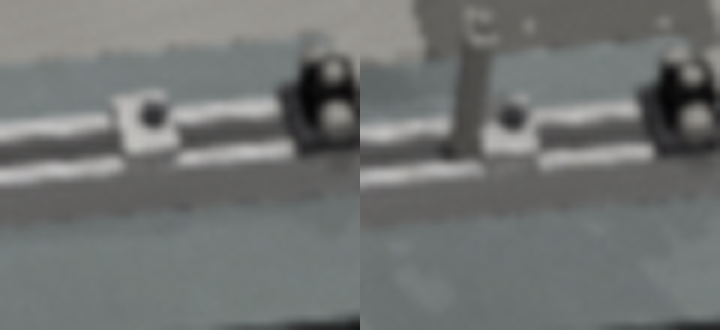

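The bar stands upright, square and touching the stop face (crop column 335). The stop's screw is where it was relative to the drive head (153 before, 154 now). The hex key is undisturbed. I'm handing the job in.

```bash
python3 -c "
from plant import *
print(close_job())"
```

```text
the job is handed in; nothing more can be done
None
```

The nut post is caught under both lips of the strut, butted against the stop block, and released. The job took about 27 s of the 72 s allowed.

- **Insertion:** I lowered the nut lengthways into the slot about 55 mm short of its butted position. I pressed it with about 7 N, with the deck sinking roughly 8 mm of its 16 mm by estimate.
- **Catch:** I turned it 90° clockwise and eased it up. The lift force then followed the deck's own stiffness, and the nut is out of sight under both lips.
- **Slide:** Friction was about 4–6 N. At the stop the tool halted while the force rose to 11.3 N, below the 15 N at which the block slips.
- **Last checks:** The bar stands upright and square against the stop face with no visible gap. The stop's screw is within about a fifth of a pixel of its starting place in the scene picture. The hex key is where it was, and the gripper is clear and touching nothing.
- **Disagreements:**
  - The wrist camera and the measured pose differed by 1–2 mm sideways, so I centred the nut in the slot by the picture.
  - The network's two stop points were about 1–3 mm off my edge measurements, which I took as noise.
  - My computed depths during the catch were about 1 mm inconsistent.
- **Not checked:** I did not look at the rack, the disc post or the other loose items again at the end. I made no contact with them after the pick.

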